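Load a T-piece in a drilling fixture and lock it with the hold-down lever

ROBOT

A 6-joint arm with a two-finger parallel gripper is mounted at the origin on the work surface. World frame = base frame: x ahead of the robot, y to its left, z up, the work surface at z = 0. Lengths are in m, angles in degrees, forces in N, time in s.
With the tool pointing down it reaches from about 0.4 to 0.825 m from the base axis. Payload 7 kg.
Tool frame: the origin (TCP) lies at the very end of the fingers, on their centre line; the grasp point (between the pads) lies behind it (r.grasp_offset is the z of the grasp point in the tool frame, in m); z points along the fingers, y is the direction in which the jaws open and shut (so a half turn about z gives the same grasp; the last joint's range is limited). The gripper opens to 88 mm and grips with 3 to 60 N. Pads are 19 mm wide; open, the fingers measure 130 mm over their backs; the gripper's body (78 mm by 193 mm) begins 47 mm behind the grasp point.
Start: joints at [86.465, 20.546, 0.682, 0, -70.136, -16.507], TCP at [0.231, 0.634, 0.197] pointing down, gripper open.
Joint ranges: [-176.03, 176.03], [-82.01, 121.73], [-58.28, 71.71], [-173.87, 95.51], [-174.79, -0.11], [-173.66, 173.66]. Speed limits (degrees/s): [136.94, 136.94, 172.46, 180, 180, 180].

INTERFACE

Orientations are given as [roll, pitch, yaw] about the fixed x, y, z axes, in that order (R = Rz(yaw) Ry(pitch) Rx(roll)).
In Python, from plant import r gives the robot as it stands. The module is installed in compiled form; this text tells all that it offers.
- The arm moves only by the tool servo_tool, never from a script. Its argument "targets" is a list of rows, each an object of numbers: "dx", "dy", "dz": the shift along the world's x, y, z in cm; "spin": the turn about the world's z in rad; "grip": the opening in per cent of the stroke, from 0 (shut) to 100 (fully open). A call has exactly 10 rows; each row is the pose to reach, as a shift and turn from the pose commanded when the call began; what a row does not reach only later rows make up. A row lasts 1/12 s, in which the tool goes at most 41.7 mm and 7.16 degrees, less where a joint would pass 70% of its speed; a pose out of reach is approached as far as the arm can. A call with a gripper value outside its range is refused whole. The fingers move at their own pace and stop on an object; "squeeze" is the grip in N (left out, the last holds). Time passes only in rows, so rows that repeat a pose let the fingers close, or fill a call up. It gives the time, the measured TCP pose, the force and the opening at its end, in the units of the state.
- r.get_state(): the state, without advancing time (a new reading comes with each control period).
- r.capture(name): name is "side" or "top" or "wrist"; returns the picture (400x640x3 uint8, blue, green, red); there is no depth.
- r.get_calibration(name): a dict with "K" (3x3 intrinsics, pixels), "extrinsics" (4x4, takes a point from camera to world coordinates). Camera axes: x right, y down, z forward; pixel columns grow to the right and rows downward; lengths in m; the calibration is good to about 2 mm. A picture is of the moment at which its call begins: read the wrist's pose just before it. get_calibration takes no time and is no camera call; for the wrist camera it gives the pose at the moment of the call.
- r.close_job(): hands the job in, once; it reports no verdict.
Trained networks look in the newest picture that a camera, given by its name, has taken for a name from the list of things; names that differ only in an ending like _2 or _b are one class to them, and where a whole thing is asked for, a point or a joint stands for the part that bears it (a point fixed in the world has none). Each returns a list of dicts, best first, with "p" (0 to 1); they miss things now and then, are a little off and sometimes report something else, mostly with a low value. They report only what shows in the picture. A call takes as long as a camera call. They do not tell look-alikes from the thing itself.
- r.cut_out(name, camera): "mask" (400x640 bool, what is visible of it) and "extent" ([left, top, right, bottom] in pixels, round what is visible of it).
The state is a dict: "time_s": time; "joints": joint angles; "qd": joint speeds; "joint_torque": joint torques, N m; "tcp_pos": TCP position; "eef_rot": TCP orientation; "contact_force": force on the tool from outside, world axes, zero at the start; "moment": the same for the moment, N m; "gripper_width": finger opening in m.
Only numpy, scipy, OpenCV 4.12 (cv2) and the standard library are available. Lean on these libraries where they do the work, as an engineer would, in place of code of your own. Each camera call takes 0.05 s, during which the arm holds its last target. There are 200 camera calls.

TASK

Swing the drilling fixture's hold-down lever fully open, then take the T-shaped piece from its rack and lay it flat on the fixture's bed, stem towards the open front, pushed fully home against both the back fence and the end stop. Then swing the lever a quarter turn to its closed stop so that its toe holds the piece down, leaving the piece home. Leave the jar, bin and screwdriver where they are.

Things in the scene. Friction and masses are not known exactly. Their poses are not given: they have to be found in the camera images.
- fixture: Fixed drilling fixture: aluminium bed, dark steel back fence and end stop, hold-down lever. Origin at table height; x points from the open front to the fence, y to the end stop. In its frame (mm): bed x -100..70, y -84..140, top z 15; fence x 55..70 (working face 55), y -13..137, top z 43; end stop y 120..135 (working face 120), x -5..55, top z 43.
- home (a point): Where the tee's origin lies when the tee is home: flat on the bed, back touching the fence, +y end touching the end stop, stem towards the open front. At (41, 50, 15) mm in the fixture's frame, with the fixture's axes.
- lever (a joint): Hold-down lever, upright hinge: 0 = closed stop, 1.571 = open stop, opening is clockwise from above. Stiff (0.2 N m), stays where left; starts nearly closed. Steel bar 20 mm wide, z 47..57 mm: a 70 mm toe and, the other way, a 105 mm arm with the knob. Closed: toe to the fixture's +y, 2 mm above the end of the tee's bar, arm to -y. Open: toe to +x, arm to -x, clear of the work.
- lever_knob (a point): Middle of the lever's upright black round knob, 28 mm diameter, 34 mm tall (z 57 to 91 mm above the table), standing on the long arm 95 mm from the pivot.
- lever_pivot (a point): Point on the lever's hinge axis at the lever's upper face, z = 57 mm, at (41, -55) mm in the fixture's frame.
- tee: Black plastic T-shaped workpiece (T seen from above), 30 mm high, 0.24 kg. Origin on the underside at the centre of its bar. Bar 28 mm (x) by 140 mm (y), its flat back at x = +14 mm; stem 28 mm wide (y), along -x to x = -74 mm. Starts flat in the rack, stem in the slot, underside 10 mm above the table.
- rack: Fixed storage rack: grey plate (mm: x -90..30, y -80..80, top z 10) with two upright aluminium rails (x -82..-32, y 16..24 and -24..-16, top z 50) close beside the tee's stem, so that here the tee can be taken only by an arm of its bar. Origin at table height below the centre of the tee's bar, axes as the tee's.
- jar: Bystander: white jar with black lid, 72 mm diameter, 85 mm tall, origin under its base.
- bin: Bystander: open green plastic bin 120 x 90 x 50 mm, origin under its base.
- screwdriver: Bystander: screwdriver 190 mm long lying on the table.
Things that resemble listed ones, but are neither listed nor needed, are in the scene too. There is more than one size of the tee; the job needs the middle-sized.

How it is judged (in metres and radians):
On the way, in this order (a step that is already met when the one before it is completed fails the run):
1. the lever is swung open (beyond 1.35 rad) while the tee is still outside its home place (value of joint lever above 1.35 rad and not (x of tee in the frame of home between -0.003 and 0.003 m and y of tee in the frame of home between -0.003 and 0.003 m and z of tee in the frame of home between -0.003 and 0.003 m and angle between the x axis of tee and the x axis of home, either way round below 0.04 rad and angle between tee's own z axis and vertical below 0.04 rad)), for 0.1 s.
2. the tee lies home against fence and end stop (within 3 mm) while the lever is still open (beyond 0.9 rad) (x of tee in the frame of home between -0.003 and 0.003 m and y of tee in the frame of home between -0.003 and 0.003 m and z of tee in the frame of home between -0.003 and 0.003 m and angle between the x axis of tee and the x axis of home, either way round below 0.04 rad and angle between tee's own z axis and vertical below 0.04 rad and value of joint lever above 0.9 rad), for 0.2 s.
At the end, for the whole second after the job is handed in: The tee lies at rest flat on the bed, within 3 mm of home against fence and end stop and within 0.04 rad of square, stem to the front, and the lever is within 0.08 rad of its closed stop (x of tee in the frame of home between -0.003 and 0.003 m and y of tee in the frame of home between -0.003 and 0.003 m and z of tee in the frame of home between -0.003 and 0.003 m and angle between the x axis of tee and the x axis of home, either way round below 0.04 rad and angle between tee's own z axis and vertical below 0.04 rad and value of joint lever below 0.08 rad and linear speed of tee below 0.02 m/s); the robot touches nothing.
It fails at once if a bystander is moved by more than 30 mm (distance of any of jar, bin, screwdriver from where it was at the start of the episode above 0.03 m).
It also fails if it takes over 70 s, if anything falls off the work surface, if the arm or the gripper's body presses on something with over 40 N, if the wrist force passes 120 N, or if a joint passes its speed limit or range.

## Working session

There is one attempt and no reset: what is moved stays moved. The work goes in short steps, Python scripts to look and compute and a tool call to move; the robot and the scene stay as the last step left them, time stands still between calls to the robot, and variables do not carry over. Pictures are saved under pics/ and viewed, about 8 in all and at most 12, crops included, and the job is handed in when it is done.

Besides the shell and the picture viewer there is one more tool, called after "Request:" as a command line: name --argument value ..., lists and objects as JSON in quotes. servo_tool: Moves the arm, as the interface text tells. Its arguments: {"type":"object","properties":{"targets":{"type":"array"},"squeeze":{"type":"number"}},"required":["targets"]}

```bash
mkdir -p pics; cat > h.py <<'E'
import numpy as np, cv2
from plant import r
def ray(cam,uv,z,cal=None):
    c=cal or r.get_calibration(cam);K=np.array(c["K"]);T=np.array(c["extrinsics"])
    uv=np.atleast_2d(np.array(uv,float));d=np.c_[uv,np.ones(len(uv))]@np.linalg.inv(K).T@T[:3,:3].T;o=T[:3,3]
    return o+d*((z-o[2])/d[:,2])[:,None]
def proj(cam,P,cal=None):
    c=cal or r.get_calibration(cam);K=np.array(c["K"]);T=np.linalg.inv(np.array(c["extrinsics"]))
    p=(np.atleast_2d(P)@T[:3,:3].T+T[:3,3])@K.T
    return p[:,:2]/p[:,2:]
E
python3 - <<'E'
from h import *
for n in ("top","side"):
    im=r.capture(n);cv2.imwrite(f"pics/{n}0.png",im)
    c=r.get_calibration(n);print(n,np.round(c["K"],1).tolist(),np.round(c["extrinsics"],3).tolist())
    for t in ("tee","fixture","lever","lever_knob","rack","jar","bin","screwdriver"):
        print(t,[(round(d["p"],2),list(np.round(d["extent"]))) for d in r.cut_out(t,n)])
print(r.get_state()); print(r.grasp_offset)
E
```

```text
top [[377.2, 0.0, 314.1], [0.0, 377.2, 202.8], [0.0, 0.0, 1.0]] [[-0.027, -0.997, 0.072, 0.468], [-1.0, 0.026, -0.005, 0.052], [0.003, -0.072, -0.997, 1.04], [0.0, 0.0, 0.0, 1.0]]
tee [(0.77, [np.float64(231.0), np.float64(211.0), np.float64(282.0), np.float64(242.0)]), (0.77, [np.float64(248.0), np.float64(269.0), np.float64(283.0), np.float64(305.0)]), (0.62, [np.float64(130.0), np.float64(190.0), np.float64(206.0), np.float64(247.0)]), (0.21, [np.float64(416.0), np.float64(105.0), np.float64(448.0), np.float64(139.0)])]
fixture [(0.96, [np.float64(336.0), np.float64(179.0), np.float64(463.0), np.float64(252.0)])]
lever [(0.7, [np.float64(220.0), np.float64(107.0), np.float64(272.0), np.float64(167.0)]), (0.68, [np.float64(395.0), np.float64(185.0), np.float64(460.0), np.float64(220.0)]), (0.66, [np.float64(232.0), np.float64(208.0), np.float64(282.0), np.float64(244.0)])]
lever_knob [(0.88, [np.float64(391.0), np.float64(187.0), np.float64(461.0), np.float64(218.0)])]
rack [(0.8, [np.float64(228.0), np.float64(200.0), np.float64(289.0), np.float64(251.0)])]
jar []
bin [(0.81, [np.
[... 1246 characters left out ...]
(443.0), np.float64(229.0)])]
{'time_s': 0.9, 'joints': array([ 8.64659510e+01,  2.05437758e+01,  6.83563550e-01, -1.09557058e-03,
       -7.01346362e+01, -1.65084689e+01]), 'qd': array([ 0.02606947, -0.04171004,  0.06767679,  0.05358724,  0.00150995,
        0.06988609]), 'joint_torque': array([-1.61646258e-04, -5.82350099e+01,  2.93300432e+01,  7.00216234e+00,
        1.26713020e-02, -5.47382555e-06]), 'tcp_pos': array([0.23132107, 0.63412454, 0.1971992 ]), 'eef_rot': array([-1.79995354e+02,  2.45176857e-03, -2.00428901e+01]), 'contact_force': array([0.2470012 , 0.1353497 , 0.20988997]), 'moment': array([-0.01587583,  0.00039164, -0.00689525]), 'gripper_width': 0.08807988735556882}
-0.0188
```

View pics/top0.png

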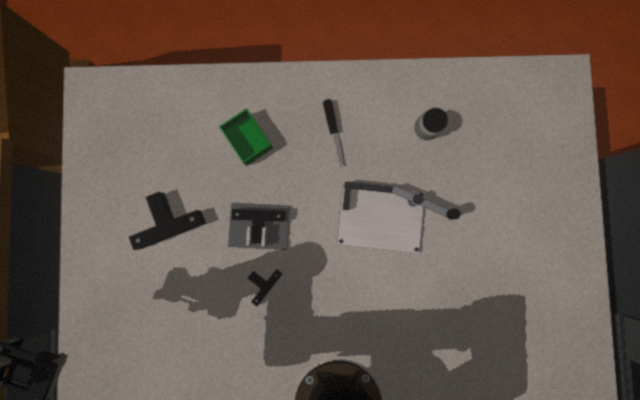

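View pics/side0.png

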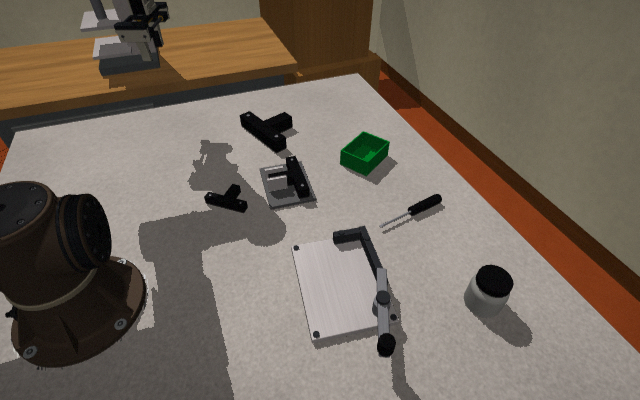

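The pictures show three tees. In the top view they are large at (168,222), in the rack at (258,215) and small on the table at (265,287). The side view shows the same three. The one in the grey slotted rack is middle-sized and is the only one standing in a rack, so it fits. The fixture is at about (380,215), with the fence up (+x world) and the end stop left. The lever pivot is at about (416,198) and the knob at (455,213).

```bash
python3 - <<'E'
from h import *
print("bed front L,R",ray("top",[[339,241],[421,250]],.015).round(3).tolist())
print("knob top",ray("top",[[454,213]],.091).round(3).tolist(),"pivot",ray("top",[[416,198]],.057).round(3).tolist())
print("tee bar ends",ray("top",[[233,214],[284,214]],.04).round(3).tolist())
for c,n in (("top","tee"),("side","lever")):
  for d in r.cut_out(n,c):
    m=d["mask"]; 
    b=cv2.minAreaRect(np.argwhere(m)[:,::-1].astype(np.float32));print(n,round(d["p"],2),b)
print(np.round(r.get_calibration("wrist")["K"],1).tolist(),np.round(r.get_calibration("wrist")["extrinsics"],3).tolist())
E
```

```text
bed front L,R [[0.436, -0.018, 0.015], [0.406, -0.238, 0.015]]
knob top [[0.501, -0.305, 0.091]] pivot [[0.544, -0.22, 0.057]]
tee bar ends [[0.516, 0.263, 0.04], [0.512, 0.128, 0.04]]
tee 0.77 ((258.5, 225.5), (33.0, 53.0), 90.0)
tee 0.77 ((265.96551513671875, 287.08624267578125), (32.38773727416992, 32.304691314697266), 85.2363510131836)
tee 0.62 ((161.83419799804688, 215.06289672851562), (46.362979888916016, 77.47581481933594), 69.22774505615234)
tee 0.21 ((431.5000305175781, 122.99998474121094), (26.16295051574707, 36.06244659423828), 45.0)
lever 0.97 ((385.13958740234375, 311.94512939453125), (90.22676086425781, 18.22477912902832), 88.53119659423828)
[[339.3, 0.0, 321.4], [0.0, 339.3, 201.6], [0.0, 0.0, 1.0]] [[-0.343, -0.905, -0.249, 0.298], [-0.939, 0.332, 0.089, 0.608], [0.002, 0.265, -0.964, 0.385], [0.0, 0.0, 0.0, 1.0]]
```

Request:
servo_tool --targets '[{"dx": 2, "dy": -3.5}, {"dx": 4, "dy": -7}, {"dx": 5.5, "dy": -11}, {"dx": 7, "dy": -14.5}, {"dx": 9, "dy": -18}, {"dx": 11, "dy": -22}, {"dx": 13, "dy": -25.5}, {"dx": 15, "dy": -29}, {"dx": 16.5, "dy": -32.5}, {"dx": 18, "dy": -36}]'

```text
validation failed for argument at $.ta...
```

Request:
servo_tool --targets '[{"dx": 2, "dy": -3}, {"dx": 3, "dy": -6}, {"dx": 3, "dy": -7.4}, {"dx": 3, "dy": -7.4}, {"dx": 3, "dy": -7.4}, {"dx": 3, "dy": -7.4}, {"dx": 3, "dy": -7.4}, {"dx": 3, "dy": -7.4}, {"dx": 3, "dy": -7.4}, {"dx": 3, "dy": -7.4}]'

```text
validation failed for argument at $.ta...
```

```bash
python3 - <<'E'
from h import *
c=r.get_calibration("wrist");im=r.capture("wrist");cv2.imwrite("pics/w1.png",im);np.savez("w1.npz",K=c["K"],extrinsics=c["extrinsics"])
print(np.round(c["extrinsics"],3).tolist())
for d in r.cut_out("tee","wrist"):
    print(round(d["p"],2),d["extent"],cv2.minAreaRect(np.argwhere(d["mask"])[:,::-1].astype(np.float32)))
s=r.get_state();print(s["tcp_pos"],s["eef_rot"],s["contact_force"])
E
```

```text
[[-0.343, -0.905, -0.249, 0.298], [-0.939, 0.332, 0.089, 0.608], [0.002, 0.265, -0.964, 0.385], [0.0, 0.0, 0.0, 1.0]]
[0.23132299 0.63408993 0.19716049] [ 1.79999431e+02  9.92812725e-04 -2.00426997e+01] [-0.31297597 -0.26926356 -0.32986345]
```

View pics/w1.png

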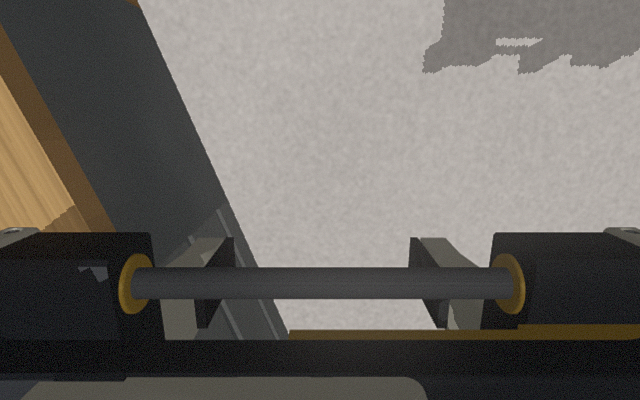

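The arm did not move: each row probably needs all five fields. The picture shows bare table, with the gripper covering everything below row 230, so the target has to lie ahead of the tool (+x).

Request:
servo_tool --targets '[{"dx": 2, "dy": -3.5, "dz": 0, "spin": 0, "grip": 100}, {"dx": 4, "dy": -7, "dz": 0, "spin": 0, "grip": 100}, {"dx": 5.5, "dy": -11, "dz": 0, "spin": 0, "grip": 100}, {"dx": 7, "dy": -14.5, "dz": 0, "spin": 0, "grip": 100}, {"dx": 9, "dy": -18, "dz": 0, "spin": 0, "grip": 100}, {"dx": 11, "dy": -22, "dz": 0, "spin": 0, "grip": 100}, {"dx": 13, "dy": -25.5, "dz": 0, "spin": 0, "grip": 100}, {"dx": 15, "dy": -29, "dz": 0, "spin": 0.1, "grip": 100}, {"dx": 16.5, "dy": -32.5, "dz": 0, "spin": 0.2, "grip": 100}, {"dx": 18, "dy": -36, "dz": 0, "spin": 0.3, "grip": 100}]'

```text
time_s: 1.93
tcp_pos: [0.4119, 0.2722, 0.1975]
eef_rot: [-180.0, -0.0, -2.6]
contact_force: [0.7, 0.3, -0.2]
gripper_width: 0.0876
```

Request:
servo_tool --targets '[{"dx": 0.5, "dy": -3, "dz": 0, "spin": 0, "grip": 100}, {"dx": 0.5, "dy": -6, "dz": 0, "spin": 0, "grip": 100}, {"dx": 0.5, "dy": -8, "dz": 0, "spin": 0, "grip": 100}, {"dx": 0.5, "dy": -8, "dz": 0, "spin": 0, "grip": 100}, {"dx": 0.5, "dy": -8, "dz": 0, "spin": 0, "grip": 100}, {"dx": 0.5, "dy": -8, "dz": 0, "spin": 0, "grip": 100}, {"dx": 0.5, "dy": -8, "dz": 0, "spin": 0, "grip": 100}, {"dx": 0.5, "dy": -8, "dz": 0, "spin": 0, "grip": 100}, {"dx": 0.5, "dy": -8, "dz": 0, "spin": 0, "grip": 100}, {"dx": 0.5, "dy": -8, "dz": 0, "spin": 0, "grip": 100}]'

```text
time_s: 2.77
tcp_pos: [0.4162, 0.1946, 0.197]
eef_rot: [180.0, 0.0, -2.8]
contact_force: [0.6, -0.1, -0.4]
gripper_width: 0.0874
```

```bash
cat > look.py <<'E'
import sys
from h import *
n=sys.argv[1]
c=r.get_calibration("wrist");im=r.capture("wrist");cv2.imwrite(f"pics/{n}.png",im);np.savez(n+".npz",K=c["K"],extrinsics=c["extrinsics"])
for t in sys.argv[2:]:
  for d in r.cut_out(t,"wrist"):
    print(t,round(d["p"],2),np.round(d["extent"]).tolist(),cv2.minAreaRect(np.argwhere(d["mask"])[:,::-1].astype(np.float32)))
s=r.get_state();print(s["time_s"],s["tcp_pos"].round(4),s["eef_rot"].round(2),s["contact_force"].round(1))
E
python3 look.py w2 tee rack
```

```text
tee 0.76 [294.0, 216.0, 370.0, 267.0] ((332.4912109375, 242.25570678710938), (49.10145950317383, 79.73597717285156), 83.54118347167969)
tee 0.68 [0.0, 18.0, 178.0, 180.0] ((58.72248077392578, 80.95543670654297), (149.3616943359375, 191.66525268554688), 65.43283081054688)
tee 0.6 [239.0, 66.0, 386.0, 161.0] ((310.4103698730469, 113.41531372070312), (144.18040466308594, 93.01961517333984), 0.8680515289306641)
rack 0.7 [236.0, 52.0, 388.0, 167.0] ((310.59564208984375, 111.12062072753906), (154.41929626464844, 116.70796966552734), 1.6211459636688232)
2.9167 [0.4163 0.1943 0.1971] [179.99   0.    -2.83] [-0.1 -0.2 -0.3]
```

View pics/w2.png

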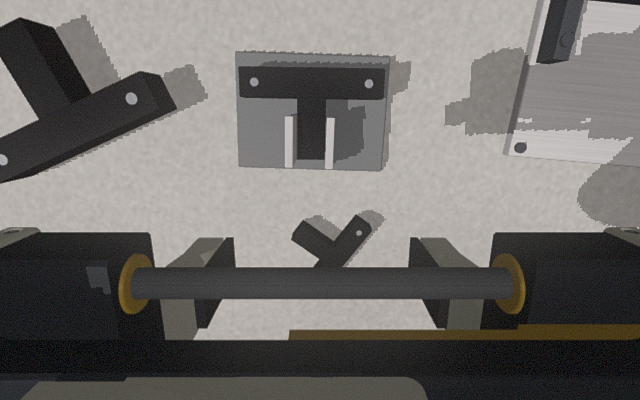

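The wrist view shows the middle tee in the rack. Its bar spans (239,66) to (386,98), with rivets at (254,82) and (369,84), and the stem points down towards the robot between the two rails. The large tee is on the left and the small one below, so this is the right one. Next: look at the fixture.

```bash
python3 - <<'E'
from h import *
c=dict(np.load("w2.npz"))
for z,p in ((.04,[[254,82],[369,84],[239,66],[385,69]]),(.01,[[236,51],[390,56],[239,167],[381,170]])):
    print(ray("wrist",p,z,c).round(4).tolist())
E
```

```text
[[0.5145, 0.2525, 0.04], [0.5072, 0.1421, 0.04], [0.5295, 0.2652, 0.04], [0.52, 0.1268, 0.04]]
[[0.5476, 0.2732, 0.01], [0.5351, 0.1162, 0.01], [0.4285, 0.2838, 0.01], [0.4172, 0.1257, 0.01]]
```

Request:
servo_tool --targets '[{"dx": 0, "dy": -4, "dz": 0, "spin": 0, "grip": 100}, {"dx": 0, "dy": -8, "dz": 0, "spin": 0, "grip": 100}, {"dx": 0, "dy": -12, "dz": 0, "spin": 0, "grip": 100}, {"dx": 0, "dy": -16, "dz": 0, "spin": 0, "grip": 100}, {"dx": 0, "dy": -20, "dz": 0, "spin": 0, "grip": 100}, {"dx": 0, "dy": -24, "dz": 0, "spin": 0, "grip": 100}, {"dx": 0, "dy": -28, "dz": 0, "spin": 0, "grip": 100}, {"dx": 0, "dy": -32, "dz": 0, "spin": 0, "grip": 100}, {"dx": 0, "dy": -36, "dz": 0, "spin": 0, "grip": 100}, {"dx": 0, "dy": -39, "dz": 0, "spin": 0, "grip": 100}]'

```text
time_s: 3.75
tcp_pos: [0.4159, -0.1985, 0.1974]
eef_rot: [180.0, -0.0, -2.9]
contact_force: [1.2, 0.4, 1.5]
gripper_width: 0.0876
```

Request:
servo_tool --targets '[{"dx": 0, "dy": -2, "dz": 0, "spin": 0, "grip": 100}, {"dx": 0, "dy": -2, "dz": 0, "spin": 0, "grip": 100}, {"dx": 0, "dy": -2, "dz": 0, "spin": 0, "grip": 100}, {"dx": 0, "dy": -2, "dz": 0, "spin": 0, "grip": 100}, {"dx": 0, "dy": -2, "dz": 0, "spin": 0, "grip": 100}, {"dx": 0, "dy": -2, "dz": 0, "spin": 0, "grip": 100}, {"dx": 0, "dy": -2, "dz": 0, "spin": 0, "grip": 100}, {"dx": 0, "dy": -2, "dz": 0, "spin": 0, "grip": 100}, {"dx": 0, "dy": -2, "dz": 0, "spin": 0, "grip": 100}, {"dx": 0, "dy": -2, "dz": 0, "spin": 0, "grip": 100}]'

```text
time_s: 4.58
tcp_pos: [0.4164, -0.2156, 0.1973]
eef_rot: [-180.0, -0.0, -2.8]
contact_force: [0.0, 1.1, -0.2]
gripper_width: 0.0877
```

```bash
python3 look.py w3 lever_knob lever fixture; python3 -c "
import cv2;a=cv2.imread('pics/w3.png')[:240];cv2.imwrite('pics/w3b.png',cv2.resize(a,None,fx=1.25,fy=1.25,interpolation=cv2.INTER_CUBIC))"
```

```text
lever_knob 0.68 [243.0, 2.0, 443.0, 106.0] ((343.3517150878906, 56.589942932128906), (210.2206268310547, 39.00554275512695), 21.8936710357666)
lever 0.73 [245.0, 0.0, 442.0, 103.0] ((343.30474853515625, 56.26947784423828), (210.56312561035156, 38.246665954589844), 21.709882736206055)
fixture 0.94 [111.0, 1.0, 440.0, 190.0] ((273.08538818359375, 94.79615783691406), (336.976806640625, 180.23556518554688), 4.825216770172119)
4.7833 [ 0.4163 -0.2159  0.1972] [-180.     -0.     -2.85] [ 0.7 -0.5 -0. ]
```

View pics/w3b.png

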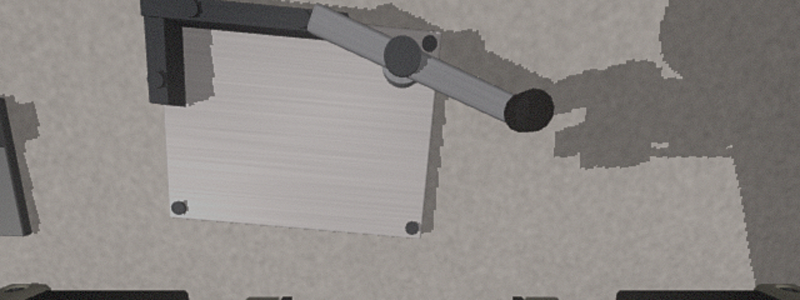

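The crop (scale 1.25) shows the knob's top at about (531,110), the lever pivot at about (402,55) and the bed's front corners at (170,217) and (420,237). The fence's inner face runs from (185,27) to the right, and the end stop's inner face is at x≈184 px.

```bash
python3 - <<'E'
from h import *
from scipy.optimize import least_squares
c=dict(np.load("w3.npz"))
px=lambda *p:np.array(p)/1.25
print("knob",ray("wrist",px([531,110]),.091,c).round(4),"piv",ray("wrist",px([402,53]),.057+.01,c).round(4))
fx=np.array([[-100,140,15],[-100,-84,15],[-5,135,43],[-5,120,43],[55,120,43]])/1e3
uv=px([170,217],[420,237],[150,104],[184,104],[181,28])
def f(q):
    R=np.array([[np.cos(q[2]),-np.sin(q[2])],[np.sin(q[2]),np.cos(q[2])]])
    return np.c_[fx[:,:2]@R.T+q[:2],fx[:,2]]
s=least_squares(lambda q:(proj("wrist",f(q),c)-uv).ravel(),[.516,-.17,-.13])
print("fixture",s.x.round(4),np.degrees(s.x[2]),s.fun.round(1))
q=s.x;R=np.array([[np.cos(q[2]),-np.sin(q[2])],[np.sin(q[2]),np.cos(q[2])]])
for n,p in (("pivot",(.041,-.055)),("home",(.041,.05)),("knob open",(-.054,-.055)),("knob closed",(.041,-.15))): print(n,(R@p+q[:2]).round(4))
E
```

```text
knob [[ 0.4991 -0.3069  0.091 ]] piv [[ 0.5419 -0.224   0.067 ]]
fixture [ 0.503  -0.17   -0.1596] -9.14657452507548 [ 2.8  1.1  3.7  6.5  5.6  0.  -5.7  1.8 -5.3 -6.7]
pivot [ 0.5348 -0.2308]
home [ 0.5515 -0.1272]
knob open [ 0.441  -0.2157]
knob closed [ 0.5197 -0.3246]
```

```bash
python3 - <<'E'
from h import *
from scipy.optimize import least_squares
c=dict(np.load("w3.npz"))
print(c["extrinsics"].round(3)[:3,3])
fx=np.array([[-100,140,15],[-100,-84,15],[-5,135,43],[-5,120,43],[-5,120,15],[55,120,15]])/1e3
uv=np.array([[170,217],[420,237],[150,104],[165,104],[185,105],[183,27]])/1.25
def f(q,fx=fx):
    R=np.array([[np.cos(q[2]),-np.sin(q[2])],[np.sin(q[2]),np.cos(q[2])]])
    return np.c_[fx[:,:2]@R.T+q[:2],fx[:,2]]
s=least_squares(lambda q:(proj("wrist",f(q),c)-uv).ravel(),[.516,-.17,-.13],loss="soft_l1")
q=s.x;print("fixture",q.round(4),np.degrees(q[2]));print((proj("wrist",f(q),c)-uv).round(1).tolist())
for n,p in (("pivot",(.041,-.055,.057)),("home",(.041,.05,.015)),("knob open",(-.054,-.055,.09)),("knob closed",(.041,-.15,.09))): print(n,f(q,np.array([p])).round(4))
# tee / rack
t=np.array([[14,70,40],[14,-70,40],[0,55,40],[0,-55,40],[30,80,10],[30,-80,10],[-90,80,10],[-90,-80,10]])/1e3
c=dict(np.load("w2.npz"));uv=np.array([[239,66],[385,69],[254,82],[369,84],[236,51],[390,56],[239,167],[381,170]])
k=[0,1,4,5,6,7]
s=least_squares(lambda q:(proj("wrist",f(q,t[k]),c)-uv[k]).ravel(),[.51,.197,0]);q=s.x
print("tee",q.round(4),np.degrees(q[2]),s.fun.round(1))
E
```

```text
[ 0.487 -0.221  0.385]
fixture [ 0.5084 -0.1639 -0.1309] -7.500190014541246
[[-0.9, 0.4], [0.9, 0.3], [-1.5, -1.3], [2.4, 0.0], [0.8, 1.2], [-0.9, -0.4]]
pivot [[ 0.5419 -0.2238  0.057 ]]
home [[ 0.5556 -0.1197  0.015 ]]
knob open [[ 0.4477 -0.2114  0.09  ]]
knob closed [[ 0.5295 -0.318   0.09  ]]
tee [ 0.5114  0.1972 -0.0768] -4.402510713388465 [-0.9 -1.4  0.4 -0.  -1.4  0.2  1.  -0.2 -0.   0.6  1.2  1.4]
```

Request:
servo_tool --targets '[{"dx": 2, "dy": -2.2, "dz": 0, "spin": 0, "grip": 100}, {"dx": 4.2, "dy": -4.6, "dz": 0, "spin": 0, "grip": 100}, {"dx": 6.4, "dy": -7, "dz": -1, "spin": 0, "grip": 100}, {"dx": 8.3, "dy": -9.1, "dz": -3, "spin": 0, "grip": 100}, {"dx": 8.3, "dy": -9.1, "dz": -6, "spin": 0, "grip": 100}, {"dx": 8.3, "dy": -9.1, "dz": -9, "spin": 0, "grip": 100}, {"dx": 8.3, "dy": -9.1, "dz": -11, "spin": 0, "grip": 100}, {"dx": 8.3, "dy": -9.1, "dz": -12.5, "spin": 0, "grip": 100}, {"dx": 8.3, "dy": -9.1, "dz": -13.1, "spin": 0, "grip": 100}, {"dx": 8.3, "dy": -9.1, "dz": -13.1, "spin": 0, "grip": 100}]'

```text
time_s: 5.62
tcp_pos: [0.4983, -0.3067, 0.0646]
eef_rot: [-180.0, 0.2, -2.9]
contact_force: [0.1, -0.5, 0.8]
gripper_width: 0.0874
```

Request:
servo_tool --targets '[{"dx": 0, "dy": 0, "dz": 0, "spin": 0, "grip": 60}, {"dx": 0, "dy": 0, "dz": 0, "spin": 0, "grip": 45}, {"dx": 0, "dy": 0, "dz": 0, "spin": 0, "grip": 20}, {"dx": 0, "dy": 0, "dz": 0, "spin": 0, "grip": 20}, {"dx": 0, "dy": 0, "dz": 0, "spin": 0, "grip": 20}, {"dx": 0, "dy": 0, "dz": 0, "spin": 0, "grip": 20}, {"dx": 0, "dy": 0, "dz": 0, "spin": 0, "grip": 20}, {"dx": 0, "dy": 0, "dz": 0, "spin": 0, "grip": 20}, {"dx": 0, "dy": 0, "dz": 0, "spin": 0, "grip": 20}, {"dx": 0, "dy": 0, "dz": 0, "spin": 0, "grip": 20}]' --squeeze 12

```text
time_s: 6.45
tcp_pos: [0.4993, -0.3069, 0.0661]
eef_rot: [-180.0, 0.0, -2.9]
contact_force: [0.6, -0.1, -0.2]
gripper_width: 0.0268
```

Request:
servo_tool --targets '[{"dx": -1.0, "dy": 0.6, "dz": 0, "spin": 0, "grip": 20}, {"dx": -1.9, "dy": 1.3, "dz": 0, "spin": 0, "grip": 20}, {"dx": -2.7, "dy": 2.1, "dz": 0, "spin": 0, "grip": 20}, {"dx": -3.4, "dy": 3.0, "dz": 0, "spin": 0, "grip": 20}, {"dx": -4.0, "dy": 4.0, "dz": 0, "spin": 0, "grip": 20}, {"dx": -4.5, "dy": 5.0, "dz": 0, "spin": 0, "grip": 20}, {"dx": -4.8, "dy": 6.1, "dz": 0, "spin": 0, "grip": 20}, {"dx": -5.0, "dy": 7.3, "dz": 0, "spin": 0, "grip": 20}, {"dx": -5.1, "dy": 8.4, "dz": 0, "spin": 0, "grip": 20}, {"dx": -5.0, "dy": 9.5, "dz": 0, "spin": 0, "grip": 20}]'

```text
time_s: 7.28
tcp_pos: [0.4493, -0.2106, 0.0663]
eef_rot: [-180.0, -0.0, -2.8]
contact_force: [-0.2, -0.5, -0.2]
gripper_width: 0.0176
```

Request:
servo_tool --targets '[{"dx": 0, "dy": 0.1, "dz": 0, "spin": 0, "grip": 20}, {"dx": 0, "dy": 0.1, "dz": 0, "spin": 0, "grip": 20}, {"dx": 0, "dy": 0.1, "dz": 0, "spin": 0, "grip": 20}, {"dx": 0, "dy": 0.1, "dz": 0, "spin": 0, "grip": 20}, {"dx": 0, "dy": 0, "dz": 0, "spin": 0, "grip": 100}, {"dx": 0, "dy": 0, "dz": 0, "spin": 0, "grip": 100}, {"dx": 0, "dy": 0, "dz": 0, "spin": 0, "grip": 100}, {"dx": 0, "dy": 0, "dz": 0, "spin": 0, "grip": 100}, {"dx": 0, "dy": 0, "dz": 1, "spin": 0, "grip": 100}, {"dx": 0, "dy": 0, "dz": 3, "spin": 0, "grip": 100}]'

```text
time_s: 8.12
tcp_pos: [0.4475, -0.2117, 0.095]
eef_rot: [-180.0, 0.3, -2.9]
contact_force: [-0.6, -0.3, 0.2]
gripper_width: 0.0522
```

The opening went to 17.6 mm, so the knob slipped out, or was never between the pads. I'll back off and look.

Request:
servo_tool --targets '[{"dx": 0, "dy": 0, "dz": 4, "spin": 0, "grip": 100}, {"dx": -1, "dy": 0, "dz": 8, "spin": 0, "grip": 100}, {"dx": -3, "dy": 0, "dz": 10.3, "spin": 0, "grip": 100}, {"dx": -3, "dy": 0, "dz": 10.3, "spin": 0, "grip": 100}, {"dx": -3, "dy": 0, "dz": 10.3, "spin": 0, "grip": 100}, {"dx": -3, "dy": 0, "dz": 10.3, "spin": 0, "grip": 100}, {"dx": -3, "dy": 0, "dz": 10.3, "spin": 0, "grip": 100}, {"dx": -3, "dy": 0, "dz": 10.3, "spin": 0, "grip": 100}, {"dx": -3, "dy": 0, "dz": 10.3, "spin": 0, "grip": 100}, {"dx": -3, "dy": 0, "dz": 10.3, "spin": 0, "grip": 100}]'

```text
time_s: 8.95
tcp_pos: [0.4192, -0.2119, 0.1984]
eef_rot: [-180.0, 0.1, -2.9]
contact_force: [-0.4, -0.2, 0.7]
gripper_width: 0.0877
```

```bash
python3 look.py w4 lever_knob; python3 -c "
import cv2;a=cv2.imread('pics/w4.png')[:240];cv2.imwrite('pics/w4b.png',cv2.resize(a,None,fx=1.25,fy=1.25,interpolation=cv2.INTER_CUBIC))"
```

```text
lever_knob 0.93 [248.0, 4.0, 444.0, 109.0] ((347.6470947265625, 59.65263366699219), (208.91522216796875, 38.41514205932617), 21.614778518676758)
9.05 [ 0.4193 -0.2119  0.1986] [ 1.80e+02  7.00e-02 -2.85e+00] [-1.1  0.5 -0.1]
```

View pics/w4b.png

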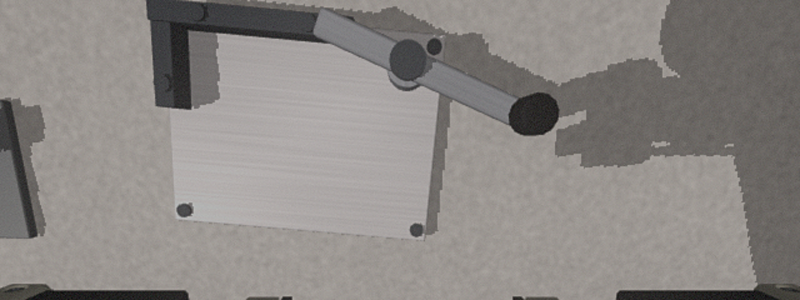

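The lever has not moved: the knob top is at about (538,114) in the crop and the pivot at (407,60). I'll fit the knob's silhouette.

```bash
python3 - <<'E'
from h import *
from scipy.optimize import minimize
c=dict(np.load("w4.npz"));im=cv2.imread("pics/w4.png");g=im.max(2)
sub=g[60:120,395:460];print(sub[::4,::4])
m=np.zeros(g.shape,np.uint8);m[60:120,395:460]=(sub<45)
n,l,st,ce=cv2.connectedComponentsWithStats(m);k=1+np.argmax(st[1:,4]);m=(l==k).astype(np.uint8);print(st[k],ce[k])
a=np.linspace(0,2*np.pi,40)
def sil(q):
    P=np.concatenate([np.c_[q[0]+.014*np.cos(a),q[1]+.014*np.sin(a),0*a+z] for z in (.057,.091)])
    h=cv2.convexHull(proj("wrist",P,c).astype(np.float32))
    o=np.zeros(g.shape,np.uint8);cv2.fillPoly(o,[np.round(h*16).astype(np.int32)],1,shift=4);return o
s=minimize(lambda q:float((sil(q)^m).sum()),[.499,-.307],method="Nelder-Mead",options=dict(initial_simplex=[[.499,-.307],[.51,-.307],[.499,-.297]]))
print(s.x,s.fun,sil(s.x).sum())
print(np.linalg.norm(s.x-[.5419,-.2238]))
E
```

```text
[[105 107 106 106 104 107 108 112 117 116 157 155 153 154 152 153 159]
 [104 101 100 109 108 103 103 109 111 105 105 114 146 151 155 150 108]
 [ 97 106  96 105 102  98 103 105 109 110 103 105 104 155  99 102 111]
 [124 107  98 111 107 105 109 106 106 111 107  99 110 109 109 106 114]
 [124 128 128 117  85 109 108  59  40  36  47  49 108 109 103 109 104]
 [131 131 125 126 136  34  43  49  46  39  45  40  41 100 107 110 105]
 [126 126 130 130  29  42  53  48  42  46  37  40  41 105 106 104 106]
 [128 127 128 129  44  37  46  39  45  46  44  42  43  73 112 104 108]
 [127 127 127  48  43  47  49  48  42  38  41  41  49 112 107 149 149]
 [156 104 119  65  33  46  49  39  37  47  39  37  40 155 158 154 158]
 [153 153 157 115  38  40  55  45  39  43  44  47  88 152 156 119 106]
 [151 152 153 152  72  44  42  42  44  35  39  64 158 101 103 109 106]
 [155 156 153 145 154 154  96  91  95 156 152 154 161 110 110 110 100]
 [157 153 154 156 151 152 155 156 152 151 152 154 160 114 111 103 105]
 [159 156 153 157 155 157 160 155 151 156 157 153 157 113 103 113 107]]
[407  75  40  33 695] [427.97410072  90.69496403]
[ 0.49923463 -0.30676241] 581.0 1272
0.09329037675699013
```

The knob really is where I measured it, so the grip across the motion slipped. This time I'll turn the jaws tangentially so that a pad pushes the knob positively, and wait for the fingers to close fully.

Request:
servo_tool --targets '[{"dx": 1, "dy": -1, "dz": 0, "spin": -0.12, "grip": 100}, {"dx": 2, "dy": -2.4, "dz": 0, "spin": -0.24, "grip": 100}, {"dx": 3, "dy": -3.6, "dz": 0, "spin": -0.36, "grip": 100}, {"dx": 4, "dy": -4.8, "dz": 0, "spin": -0.48, "grip": 100}, {"dx": 5, "dy": -6, "dz": 0, "spin": -0.6, "grip": 100}, {"dx": 6, "dy": -7.2, "dz": 0, "spin": -0.72, "grip": 100}, {"dx": 7, "dy": -8.4, "dz": 0, "spin": -0.84, "grip": 100}, {"dx": 8, "dy": -9.5, "dz": 0, "spin": -0.96, "grip": 100}, {"dx": 8, "dy": -9.5, "dz": -1, "spin": -1.08, "grip": 100}, {"dx": 8, "dy": -9.5, "dz": -2, "spin": -1.2, "grip": 100}]'

```text
time_s: 9.88
tcp_pos: [0.5001, -0.3077, 0.1786]
eef_rot: [180.0, -0.0, -72.0]
contact_force: [-0.3, 0.7, -0.9]
gripper_width: 0.0875
```

Request:
servo_tool --targets '[{"dx": 0, "dy": 0, "dz": 0, "spin": -0.12, "grip": 100}, {"dx": 0, "dy": 0, "dz": 0, "spin": -0.24, "grip": 100}, {"dx": 0, "dy": 0, "dz": -1, "spin": -0.36, "grip": 100}, {"dx": 0, "dy": 0, "dz": -2, "spin": -0.48, "grip": 100}, {"dx": 0, "dy": 0, "dz": -3, "spin": -0.6, "grip": 100}, {"dx": 0, "dy": 0, "dz": -5, "spin": -0.72, "grip": 80}, {"dx": 0, "dy": 0, "dz": -7, "spin": -0.8, "grip": 70}, {"dx": 0, "dy": 0, "dz": -9, "spin": -0.8, "grip": 60}, {"dx": 0, "dy": 0, "dz": -11, "spin": -0.8, "grip": 60}, {"dx": 0, "dy": 0, "dz": -11.3, "spin": -0.8, "grip": 60}]'

```text
time_s: 10.72
tcp_pos: [0.497, -0.306, 0.0624]
eef_rot: [179.7, -0.0, -117.5]
contact_force: [-0.9, 0.0, -0.7]
gripper_width: 0.0599
```

Request:
servo_tool --targets '[{"dx": 0, "dy": 0, "dz": 0, "spin": 0, "grip": 25}, {"dx": 0, "dy": 0, "dz": 0, "spin": 0, "grip": 25}, {"dx": 0, "dy": 0, "dz": 0, "spin": 0, "grip": 25}, {"dx": 0, "dy": 0, "dz": 0, "spin": 0, "grip": 25}, {"dx": 0, "dy": 0, "dz": 0, "spin": 0, "grip": 25}, {"dx": 0, "dy": 0, "dz": 0, "spin": 0, "grip": 25}, {"dx": 0, "dy": 0, "dz": 0, "spin": 0, "grip": 25}, {"dx": 0, "dy": 0, "dz": 0, "spin": 0, "grip": 25}, {"dx": 0, "dy": 0, "dz": 0, "spin": 0, "grip": 25}, {"dx": 0, "dy": 0, "dz": 0, "spin": 0, "grip": 25}]' --squeeze 20

```text
time_s: 11.55
tcp_pos: [0.4994, -0.3069, 0.0662]
eef_rot: [-180.0, -0.0, -117.4]
contact_force: [-0.0, 0.4, -0.2]
gripper_width: 0.0219
```

The fingers closed to their commanded opening, so the knob is not between them. I'll check from the side.

```bash
python3 - <<'E'
from h import *
im=r.capture("side");print(proj("side",[[.4994,-.3069,.066],[.4994,-.3069,.091],[.5419,-.2238,.057],[.4994,-.3069,.057]]).round(1))
a=im[200:380,280:480];cv2.imwrite("pics/s5.png",cv2.resize(a,None,fx=3,fy=3,interpolation=cv2.INTER_CUBIC))
t=r.capture("top");cv2.imwrite("pics/t5.png",t)
E
```

```text
[[384.9 346.6]
 [386.8 339.8]
 [383.3 299.2]
 [384.2 349. ]]
```

View pics/s5.png

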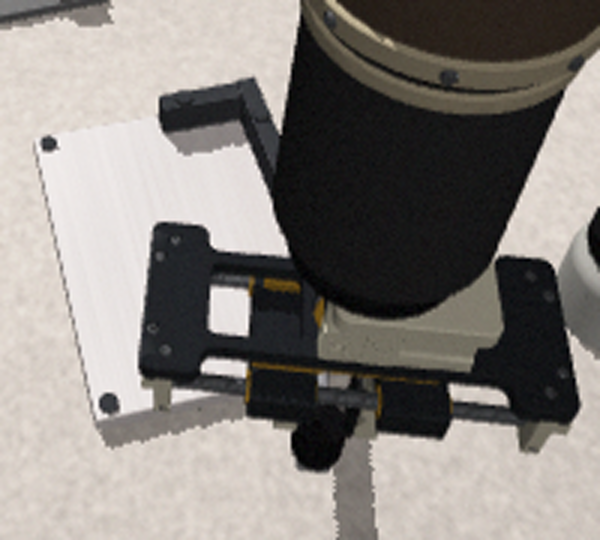

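```bash
python3 look.py w5; python3 - <<'E'
from h import *
c=dict(np.load("w5.npz"));s=r.get_state();p=s["tcp_pos"]
print(proj("wrist",[p,p+[0,0,.0188],[.4994,-.3069,.091],[.5419,-.2238,.057]],c).round(0).tolist(), c["extrinsics"].round(3).tolist())
a=cv2.imread("pics/w5.png");b=cv2.imread("pics/s5.png")
o=np.zeros((400,640+160*0+0,3),np.uint8);cv2.imwrite("pics/w5c.png",a)
E
```

```text
11.7 [ 0.4993 -0.3069  0.0661] [ 179.99   -0.   -117.45] [-0.5  0.5  0. ]
[[322.0, 237.0], [323.0, 249.0], [322.0, 254.0], [323.0, 359.0]] [[-0.887, 0.445, 0.121, 0.466], [0.462, 0.856, 0.233, -0.371], [0.001, 0.262, -0.965, 0.254], [0.0, 0.0, 0.0, 1.0]]
```

View pics/w5c.png

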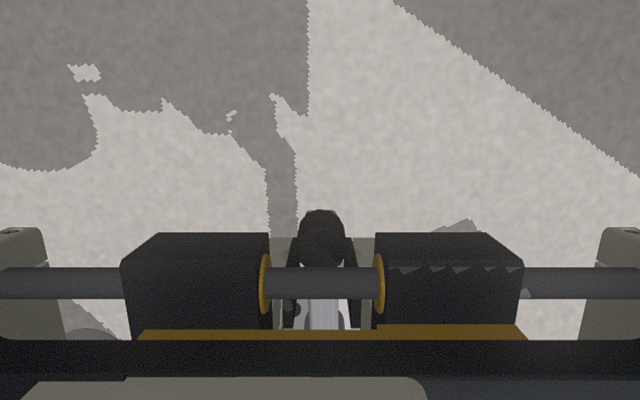

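The picture shows the knob at (322,238), lying on the camera side of the closed pads. So the pads seem to sit off the reported TCP towards tool −x. I'll test this by opening, shifting 14 mm outward along the lever arm and closing again; the opening will tell.

Request:
servo_tool --targets '[{"dx": 0, "dy": 0, "dz": 0, "spin": 0, "grip": 60}, {"dx": 0, "dy": 0, "dz": 0, "spin": 0, "grip": 60}, {"dx": 0, "dy": 0, "dz": 0, "spin": 0, "grip": 60}, {"dx": 0, "dy": 0, "dz": 0, "spin": 0, "grip": 60}, {"dx": -0.6, "dy": -1.2, "dz": 0, "spin": 0, "grip": 60}, {"dx": -0.6, "dy": -1.2, "dz": 0, "spin": 0, "grip": 25}, {"dx": -0.6, "dy": -1.2, "dz": 0, "spin": 0, "grip": 25}, {"dx": -0.6, "dy": -1.2, "dz": 0, "spin": 0, "grip": 25}, {"dx": -0.6, "dy": -1.2, "dz": 0, "spin": 0, "grip": 25}, {"dx": -0.6, "dy": -1.2, "dz": 0, "spin": 0, "grip": 25}]'

```text
time_s: 12.53
tcp_pos: [0.4933, -0.3189, 0.0662]
eef_rot: [180.0, 0.0, -117.4]
contact_force: [0.6, 0.2, 0.2]
gripper_width: 0.0251
```

Request:
servo_tool --targets '[{"dx": 0, "dy": 0, "dz": 0, "spin": 0, "grip": 25}, {"dx": 0, "dy": 0, "dz": 0, "spin": 0, "grip": 25}, {"dx": 0, "dy": 0, "dz": 0, "spin": 0, "grip": 25}, {"dx": 0, "dy": 0, "dz": 0, "spin": 0, "grip": 25}, {"dx": 0, "dy": 0, "dz": 0, "spin": 0, "grip": 25}, {"dx": 0, "dy": 0, "dz": 0, "spin": 0, "grip": 25}, {"dx": 0, "dy": 0, "dz": 0, "spin": 0, "grip": 25}, {"dx": 0, "dy": 0, "dz": 0, "spin": 0, "grip": 25}, {"dx": 0, "dy": 0, "dz": 0, "spin": 0, "grip": 25}, {"dx": 0, "dy": 0, "dz": 0, "spin": 0, "grip": 25}]'

```text
time_s: 13.37
tcp_pos: [0.4933, -0.3189, 0.0661]
eef_rot: [180.0, -0.0, -117.4]
contact_force: [-0.2, 0.8, -0.4]
gripper_width: 0.022
```

```bash
python3 look.py w6; python3 - <<'E'
import cv2
a=cv2.imread("pics/w5.png")[195:345,250:395];b=cv2.imread("pics/w6.png")[195:345,250:395]
import numpy as np
o=cv2.convertScaleAbs(np.hstack([a,b]),alpha=2);cv2.imwrite("pics/w56.png",cv2.resize(o,None,fx=2.7,fy=2.7,interpolation=cv2.INTER_CUBIC))
E
```

```text
13.4167 [ 0.4934 -0.3189  0.0662] [-180.     -0.   -117.44] [0.  0.4 0.8]
```

View pics/w56.png

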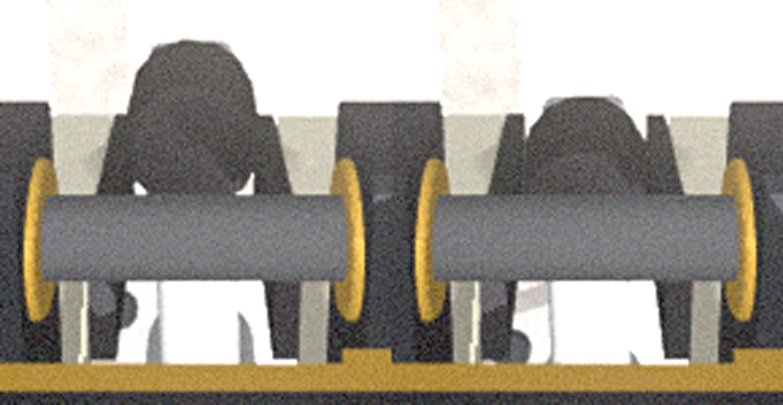

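Enlarged, the knob shows between the pads in both images but is not held. The pads are 46 px apart for a 22 mm opening, which means their tips are near z≈0.09, level with the knob's top and about 25 mm higher than the TCP reading suggests. The jaws straddle the bar in this orientation, so I can go lower safely.

Request:
servo_tool --targets '[{"dx": 0, "dy": 0, "dz": 0, "spin": 0, "grip": 60}, {"dx": 0, "dy": 0, "dz": 0, "spin": 0, "grip": 60}, {"dx": 0, "dy": 0, "dz": 0, "spin": 0, "grip": 60}, {"dx": 0, "dy": 0, "dz": 0, "spin": 0, "grip": 60}, {"dx": 0, "dy": 0, "dz": 0, "spin": 0, "grip": 60}, {"dx": 0.6, "dy": 1.2, "dz": 0, "spin": 0, "grip": 60}, {"dx": 0.6, "dy": 1.2, "dz": -0.6, "spin": 0, "grip": 60}, {"dx": 0.6, "dy": 1.2, "dz": -1.2, "spin": 0, "grip": 60}, {"dx": 0.6, "dy": 1.2, "dz": -1.8, "spin": 0, "grip": 60}, {"dx": 0.6, "dy": 1.2, "dz": -2.2, "spin": 0, "grip": 60}]'

```text
time_s: 14.25
tcp_pos: [0.4988, -0.3066, 0.043]
eef_rot: [179.9, -0.0, -117.4]
contact_force: [-0.6, 0.2, -0.9]
gripper_width: 0.0526
```

Request:
servo_tool --targets '[{"dx": 0, "dy": 0, "dz": 0, "spin": 0, "grip": 25}, {"dx": 0, "dy": 0, "dz": 0, "spin": 0, "grip": 25}, {"dx": 0, "dy": 0, "dz": 0, "spin": 0, "grip": 25}, {"dx": 0, "dy": 0, "dz": 0, "spin": 0, "grip": 25}, {"dx": 0, "dy": 0, "dz": 0, "spin": 0, "grip": 25}, {"dx": 0, "dy": 0, "dz": 0, "spin": 0, "grip": 25}, {"dx": 0, "dy": 0, "dz": 0, "spin": 0, "grip": 25}, {"dx": 0, "dy": 0, "dz": 0, "spin": 0, "grip": 25}, {"dx": 0, "dy": 0, "dz": 0, "spin": 0, "grip": 25}, {"dx": 0, "dy": 0, "dz": 0, "spin": 0, "grip": 25}]'

```text
time_s: 15.08
tcp_pos: [0.4995, -0.3071, 0.0444]
eef_rot: [-180.0, -0.0, -117.4]
contact_force: [-0.2, -1.2, 0.9]
gripper_width: 0.0272
```

Held at 27 mm. The effective fingertips are about 25 mm above the reported TCP, so I'll allow for that from here on. Now the arc.

Request:
servo_tool --targets '[{"dx": -1.0, "dy": 0.6, "dz": 0, "spin": -0.12, "grip": 25}, {"dx": -1.9, "dy": 1.3, "dz": 0, "spin": -0.24, "grip": 25}, {"dx": -2.7, "dy": 2.1, "dz": 0, "spin": -0.36, "grip": 25}, {"dx": -3.4, "dy": 3.0, "dz": 0, "spin": -0.48, "grip": 25}, {"dx": -4.0, "dy": 4.0, "dz": 0, "spin": -0.6, "grip": 25}, {"dx": -4.5, "dy": 5.0, "dz": 0, "spin": -0.72, "grip": 25}, {"dx": -4.8, "dy": 6.1, "dz": 0, "spin": -0.84, "grip": 25}, {"dx": -5.0, "dy": 7.3, "dz": 0, "spin": -0.96, "grip": 25}, {"dx": -5.1, "dy": 8.4, "dz": 0, "spin": -1.08, "grip": 25}, {"dx": -5.0, "dy": 9.5, "dz": 0, "spin": -1.2, "grip": 25}]'

```text
time_s: 15.92
tcp_pos: [0.4468, -0.2122, 0.0443]
eef_rot: [-179.9, -0.2, 173.4]
contact_force: [-6.4, -4.5, 7.7]
gripper_width: 0.0273
```

Request:
servo_tool --targets '[{"dx": 0, "dy": 0.1, "dz": 0, "spin": 0, "grip": 25}, {"dx": 0, "dy": 0.1, "dz": 0, "spin": 0, "grip": 25}, {"dx": 0, "dy": 0.1, "dz": 0, "spin": 0, "grip": 25}, {"dx": 0, "dy": 0.1, "dz": 0, "spin": 0, "grip": 25}, {"dx": 0, "dy": 0.1, "dz": 0, "spin": 0, "grip": 25}, {"dx": 0, "dy": 0.1, "dz": 0, "spin": 0, "grip": 25}, {"dx": 0, "dy": 0.1, "dz": 0, "spin": 0, "grip": 25}, {"dx": 0, "dy": 0.1, "dz": 0, "spin": 0, "grip": 25}, {"dx": 0, "dy": 0.1, "dz": 0, "spin": 0, "grip": 25}, {"dx": 0, "dy": 0.1, "dz": 0, "spin": 0, "grip": 25}]'

```text
time_s: 16.75
tcp_pos: [0.447, -0.211, 0.0443]
eef_rot: [-180.0, -0.2, 173.8]
contact_force: [-6.3, -1.0, 8.7]
gripper_width: 0.0272
```

The lever is at its predicted open position. Release, lift and look at the lever on the way out.

Request:
servo_tool --targets '[{"dx": 0, "dy": 0, "dz": 0, "spin": 0, "grip": 60}, {"dx": 0, "dy": 0, "dz": 0, "spin": 0, "grip": 60}, {"dx": 0, "dy": 0, "dz": 0, "spin": 0, "grip": 60}, {"dx": 0, "dy": 0, "dz": 0, "spin": 0, "grip": 60}, {"dx": 0, "dy": 0, "dz": 2, "spin": 0, "grip": 60}, {"dx": 0, "dy": 0, "dz": 4.5, "spin": 0, "grip": 60}, {"dx": 0, "dy": 0, "dz": 7.5, "spin": 0, "grip": 80}, {"dx": 0, "dy": 2, "dz": 10.5, "spin": 0.12, "grip": 100}, {"dx": 0, "dy": 5, "dz": 12, "spin": 0.24, "grip": 100}, {"dx": 0, "dy": 8, "dz": 12, "spin": 0.36, "grip": 100}]'

```text
time_s: 17.58
tcp_pos: [0.4517, -0.1304, 0.1679]
eef_rot: [-179.9, 0.4, -165.3]
contact_force: [1.6, -0.5, -0.1]
gripper_width: 0.0737
```

Request:
servo_tool --targets '[{"dx": 0.6, "dy": 3, "dz": 0, "spin": 0.12, "grip": 100}, {"dx": 1.2, "dy": 6, "dz": 0, "spin": 0.24, "grip": 100}, {"dx": 1.8, "dy": 9, "dz": 0, "spin": 0.36, "grip": 100}, {"dx": 2.4, "dy": 12, "dz": 0, "spin": 0.48, "grip": 100}, {"dx": 3, "dy": 15, "dz": 0, "spin": 0.6, "grip": 100}, {"dx": 3.6, "dy": 18, "dz": 0, "spin": 0.72, "grip": 100}, {"dx": 4.2, "dy": 21, "dz": 0, "spin": 0.84, "grip": 100}, {"dx": 5, "dy": 24, "dz": 0, "spin": 0.96, "grip": 100}, {"dx": 5.6, "dy": 26.5, "dz": 0, "spin": 1.08, "grip": 100}, {"dx": 6.1, "dy": 28.6, "dz": 0, "spin": 1.2, "grip": 100}]'

```text
time_s: 18.42
tcp_pos: [0.5106, 0.1573, 0.164]
eef_rot: [-180.0, 0.0, -96.4]
contact_force: [-0.0, 0.1, 0.3]
gripper_width: 0.0876
```

```bash
python3 - <<'E'
from h import *
im=r.capture("side")
for d in r.cut_out("lever","side"): print(round(d["p"],2),d["extent"])
print(proj("side",[[.4477,-.2114,.091],[.5419,-.2238,.057]]).round(0).tolist())
a=im[210:370,280:420];cv2.imwrite("pics/s7.png",cv2.resize(a,None,fx=3,fy=3,interpolation=cv2.INTER_CUBIC));print(r.get_state()["tcp_pos"],r.get_state()["eef_rot"])
E
```

```text
0.88 [327.8, 288.0, 420.9, 319.9]
0.36 [342.7, 133.1, 388.8, 176.5]
[[334.0, 300.0], [383.0, 299.0]]
[0.51113    0.15802016 0.163731  ] [-1.79992400e+02  3.58982587e-03 -9.64007217e+01]
```

View pics/s7.png

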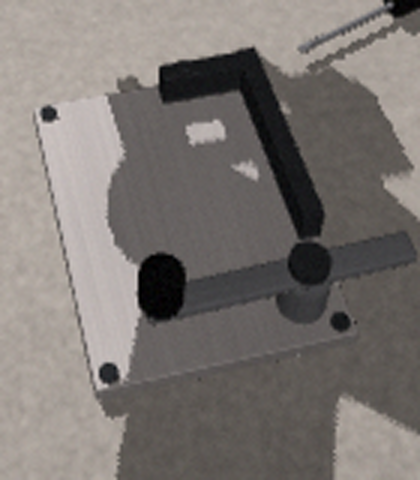

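The picture shows the lever fully open: knob at (162,275), bar across to the toe beyond the fence. Now descend round the tee's −y arm in steps, watching for contact with the rack plate.

Request:
servo_tool --targets '[{"dx": -0.3, "dy": -0.3, "dz": -1, "spin": 0.035, "grip": 100}, {"dx": -0.3, "dy": -0.3, "dz": -3, "spin": 0.035, "grip": 100}, {"dx": -0.3, "dy": -0.3, "dz": -6, "spin": 0.035, "grip": 100}, {"dx": -0.3, "dy": -0.3, "dz": -9, "spin": 0.035, "grip": 80}, {"dx": -0.3, "dy": -0.3, "dz": -11, "spin": 0.035, "grip": 80}, {"dx": -0.3, "dy": -0.3, "dz": -12.5, "spin": 0.035, "grip": 80}, {"dx": -0.3, "dy": -0.3, "dz": -13.5, "spin": 0.035, "grip": 80}, {"dx": -0.3, "dy": -0.3, "dz": -14.2, "spin": 0.035, "grip": 80}, {"dx": -0.3, "dy": -0.3, "dz": -14.7, "spin": 0.035, "grip": 80}, {"dx": -0.3, "dy": -0.3, "dz": -14.9, "spin": 0.035, "grip": 80}]'

```text
time_s: 19.35
tcp_pos: [0.5074, 0.1521, 0.015]
eef_rot: [-180.0, -0.0, -94.8]
contact_force: [-0.6, -0.2, -0.4]
gripper_width: 0.0698
```

Request:
servo_tool --targets '[{"dx": 0, "dy": 0, "dz": 0, "spin": 0, "grip": 80}, {"dx": 0, "dy": 0, "dz": -0.1, "spin": 0, "grip": 80}, {"dx": 0, "dy": 0, "dz": -0.2, "spin": 0, "grip": 80}, {"dx": 0, "dy": 0, "dz": -0.3, "spin": 0, "grip": 80}, {"dx": 0, "dy": 0, "dz": -0.4, "spin": 0, "grip": 80}, {"dx": 0, "dy": 0, "dz": -0.5, "spin": 0, "grip": 80}, {"dx": 0, "dy": 0, "dz": -0.6, "spin": 0, "grip": 80}, {"dx": 0, "dy": 0, "dz": -0.7, "spin": 0, "grip": 80}, {"dx": 0, "dy": 0, "dz": -0.8, "spin": 0, "grip": 80}, {"dx": 0, "dy": 0, "dz": -0.8, "spin": 0, "grip": 80}]'

```text
time_s: 20.18
tcp_pos: [0.5072, 0.152, 0.0069]
eef_rot: [180.0, -0.0, -94.8]
contact_force: [-0.3, -0.3, 0.8]
gripper_width: 0.0704
```

No contact at TCP z 0.007, below the plate top of 0.010, so the fingertips really are higher than the TCP reading. Continue.

Request:
servo_tool --targets '[{"dx": 0, "dy": 0, "dz": -0.1, "spin": 0, "grip": 80}, {"dx": 0, "dy": 0, "dz": -0.2, "spin": 0, "grip": 80}, {"dx": 0, "dy": 0, "dz": -0.3, "spin": 0, "grip": 80}, {"dx": 0, "dy": 0, "dz": -0.4, "spin": 0, "grip": 80}, {"dx": 0, "dy": 0, "dz": -0.5, "spin": 0, "grip": 80}, {"dx": 0, "dy": 0, "dz": -0.6, "spin": 0, "grip": 80}, {"dx": 0, "dy": 0, "dz": -0.7, "spin": 0, "grip": 80}, {"dx": 0, "dy": 0, "dz": -0.8, "spin": 0, "grip": 80}, {"dx": 0, "dy": 0, "dz": -0.9, "spin": 0, "grip": 80}, {"dx": 0, "dy": 0, "dz": -0.9, "spin": 0, "grip": 80}]'

```text
time_s: 21.02
tcp_pos: [0.5072, 0.152, -0.0021]
eef_rot: [180.0, -0.0, -94.8]
contact_force: [0.4, -0.0, -0.2]
gripper_width: 0.0703
```

Request:
servo_tool --targets '[{"dx": 0, "dy": 0, "dz": 0, "spin": 0, "grip": 25}, {"dx": 0, "dy": 0, "dz": 0, "spin": 0, "grip": 25}, {"dx": 0, "dy": 0, "dz": 0, "spin": 0, "grip": 25}, {"dx": 0, "dy": 0, "dz": 0, "spin": 0, "grip": 25}, {"dx": 0, "dy": 0, "dz": 0, "spin": 0, "grip": 25}, {"dx": 0, "dy": 0, "dz": 0, "spin": 0, "grip": 25}, {"dx": 0, "dy": 0, "dz": 0, "spin": 0, "grip": 25}, {"dx": 0, "dy": 0, "dz": 0, "spin": 0, "grip": 25}, {"dx": 0, "dy": 0, "dz": 0, "spin": 0, "grip": 25}, {"dx": 0, "dy": 0, "dz": 0, "spin": 0, "grip": 25}]' --squeeze 50

```text
time_s: 21.85
tcp_pos: [0.5074, 0.1521, -0.0018]
eef_rot: [-180.0, 0.0, -94.8]
contact_force: [0.8, -0.5, 1.4]
gripper_width: 0.0277
```

Gripped (27.7 mm). Lift straight up.

Request:
servo_tool --targets '[{"dx": 0, "dy": 0, "dz": 0.3, "spin": 0, "grip": 25}, {"dx": 0, "dy": 0, "dz": 0.8, "spin": 0, "grip": 25}, {"dx": 0, "dy": 0, "dz": 1.5, "spin": 0, "grip": 25}, {"dx": 0, "dy": 0, "dz": 2.3, "spin": 0, "grip": 25}, {"dx": 0, "dy": 0, "dz": 3.2, "spin": 0, "grip": 25}, {"dx": 0, "dy": 0, "dz": 4.2, "spin": 0, "grip": 25}, {"dx": 0, "dy": 0, "dz": 5.2, "spin": 0, "grip": 25}, {"dx": 0, "dy": 0, "dz": 6.2, "spin": 0, "grip": 25}, {"dx": 0, "dy": 0, "dz": 7, "spin": 0, "grip": 25}, {"dx": 0, "dy": 0, "dz": 7, "spin": 0, "grip": 25}]'

```text
time_s: 22.68
tcp_pos: [0.5085, 0.1528, 0.0704]
eef_rot: [-179.8, 0.1, -94.8]
contact_force: [0.6, 0.5, -1.9]
gripper_width: 0.0275
```

```bash
python3 - <<'E'
from h import *
im=r.capture("side");cv2.imwrite("pics/s8.png",im);t=r.capture("top")
for c in("side","top"):
  for d in r.cut_out("tee",c): print(c,round(d["p"],2),d["extent"])
s=r.get_state();print(s["tcp_pos"],s["gripper_width"],s["contact_force"],s["moment"])
# predicted tee corners lifted 70mm
q=np.array([.5114,.1972,-.0768]);R=np.array([[np.cos(q[2]),-np.sin(q[2])],[np.sin(q[2]),np.cos(q[2])]])
P=np.array([[x,y] for x,y in((14,70),(14,-70),(-14,70),(-14,-70),(-74,14),(-74,-14))])/1e3@R.T+q[:2]
print(proj("side",np.c_[P,0*P[:,0]+.11]).round(0).tolist())
a=im[90:220,230:370];cv2.imwrite("pics/s8b.png",cv2.resize(a,None,fx=4,fy=4,interpolation=cv2.INTER_CUBIC))
E
```

```text
side 0.9 [241.1, 113.9, 288.3, 150.0]
side 0.87 [266.3, 137.1, 307.4, 179.0]
side 0.29 [339.6, 134.4, 389.2, 176.3]
top 0.82 [247.2, 267.4, 284.8, 306.4]
top 0.64 [130.0, 192.7, 182.2, 247.5]
top 0.59 [417.0, 105.5, 447.2, 136.2]
[0.5069287  0.15188429 0.06769254] 0.027835407868536673 [ 0.08908122  0.23162851 -2.58261646] [-0.06520679 -0.05992383 -0.02532752]
[[294.0, 135.0], [308.0, 167.0], [284.0, 136.0], [297.0, 169.0], [265.0, 153.0], [267.0, 159.0]]
```

View pics/s8b.png

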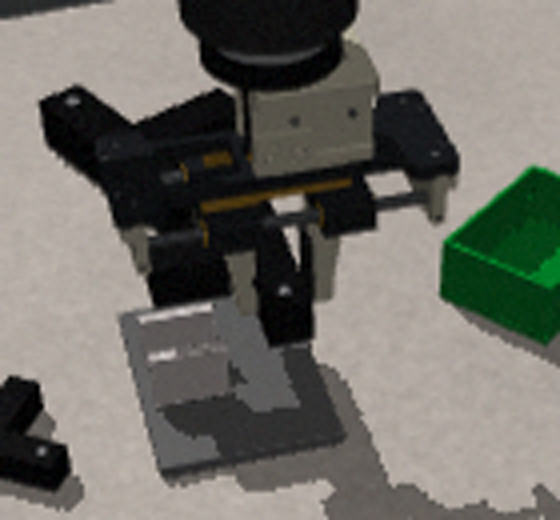

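The tee is lifted level with its bar end at (285,300) in the crop, and the wrist shows 2.6 N, which matches its weight. Carry it above the bed: 35 mm short of the fence and about 2.5 mm short of the end stop.

Request:
servo_tool --targets '[{"dx": 0, "dy": -1, "dz": 0, "spin": 0, "grip": 25}, {"dx": 0.1, "dy": -3, "dz": 0, "spin": 0, "grip": 25}, {"dx": 0.2, "dy": -6, "dz": 0, "spin": -0.01, "grip": 25}, {"dx": 0.3, "dy": -9.5, "dz": 0, "spin": -0.02, "grip": 25}, {"dx": 0.3, "dy": -13, "dz": 0, "spin": -0.03, "grip": 25}, {"dx": 0.4, "dy": -16.5, "dz": 0, "spin": -0.047, "grip": 25}, {"dx": 0.5, "dy": -20, "dz": 0, "spin": -0.047, "grip": 25}, {"dx": 0.6, "dy": -23.5, "dz": 0, "spin": -0.047, "grip": 25}, {"dx": 0.7, "dy": -26.5, "dz": 0, "spin": -0.047, "grip": 25}, {"dx": 0.75, "dy": -29, "dz": 0, "spin": -0.047, "grip": 25}]'

```text
time_s: 23.72
tcp_pos: [0.5139, -0.1405, 0.0675]
eef_rot: [179.9, -0.0, -97.6]
contact_force: [0.5, -0.0, -3.6]
gripper_width: 0.0273
```

Request:
servo_tool --targets '[{"dx": 0, "dy": -1.2, "dz": 0, "spin": 0, "grip": 25}, {"dx": 0, "dy": -2.0, "dz": 0, "spin": 0, "grip": 25}, {"dx": 0, "dy": -2.45, "dz": 0, "spin": 0, "grip": 25}, {"dx": 0, "dy": -2.45, "dz": 0, "spin": 0, "grip": 25}, {"dx": 0, "dy": -2.45, "dz": 0, "spin": 0, "grip": 25}, {"dx": 0, "dy": -2.45, "dz": 0, "spin": 0, "grip": 25}, {"dx": 0, "dy": -2.45, "dz": 0, "spin": 0, "grip": 25}, {"dx": 0, "dy": -2.45, "dz": 0, "spin": 0, "grip": 25}, {"dx": 0, "dy": -2.45, "dz": 0, "spin": 0, "grip": 25}, {"dx": 0, "dy": -2.45, "dz": 0, "spin": 0, "grip": 25}]'

```text
time_s: 24.55
tcp_pos: [0.5149, -0.162, 0.0682]
eef_rot: [-180.0, 0.0, -97.5]
contact_force: [0.3, 0.6, -2.5]
gripper_width: 0.0272
```

```bash
python3 look.py w9; python3 - <<'E'
from h import *
im=r.capture("side");a=im[200:380,270:430];t=cv2.resize(a,None,fx=2.4,fy=2.4,interpolation=cv2.INTER_CUBIC)
w=cv2.resize(cv2.imread("pics/w9.png"),None,fx=.6,fy=.6);print(t.shape,w.shape)
o=np.zeros((432,784,3),np.uint8);o[:,:384]=t;o[:240,400:784]=w
cv2.imwrite("pics/c9.png",o);s=r.get_state();print(s["tcp_pos"],s["eef_rot"],s["gripper_width"])
E
```

```text
24.6 [ 0.5149 -0.1621  0.0682] [-180.      0.    -97.48] [-0.1  0.3 -2.8]
(432, 384, 3) (240, 384, 3)
[ 0.51486954 -0.16223151  0.06820436] [-1.79997142e+02  2.38135366e-03 -9.74915958e+01] 0.02747782603989523
```

On target. Lower slowly.

Request:
servo_tool --targets '[{"dx": 0, "dy": 0, "dz": -1, "spin": 0, "grip": 25}, {"dx": 0, "dy": 0, "dz": -2, "spin": 0, "grip": 25}, {"dx": 0, "dy": 0, "dz": -3, "spin": 0, "grip": 25}, {"dx": 0, "dy": 0, "dz": -3.4, "spin": 0, "grip": 25}, {"dx": 0, "dy": 0, "dz": -3.8, "spin": 0, "grip": 25}, {"dx": 0, "dy": 0, "dz": -4.2, "spin": 0, "grip": 25}, {"dx": 0, "dy": 0, "dz": -4.4, "spin": 0, "grip": 25}, {"dx": 0, "dy": 0, "dz": -4.6, "spin": 0, "grip": 25}, {"dx": 0, "dy": 0, "dz": -4.8, "spin": 0, "grip": 25}, {"dx": 0, "dy": 0, "dz": -4.8, "spin": 0, "grip": 25}]'

```text
time_s: 25.48
tcp_pos: [0.5148, -0.1624, 0.02]
eef_rot: [180.0, 0.0, -97.5]
contact_force: [0.3, 0.3, -2.6]
gripper_width: 0.0276
```

Request:
servo_tool --targets '[{"dx": 0, "dy": 0, "dz": -0.2, "spin": 0, "grip": 25}, {"dx": 0, "dy": 0, "dz": -0.4, "spin": 0, "grip": 25}, {"dx": 0, "dy": 0, "dz": -0.6, "spin": 0, "grip": 25}, {"dx": 0, "dy": 0, "dz": -0.8, "spin": 0, "grip": 25}, {"dx": 0, "dy": 0, "dz": -1.0, "spin": 0, "grip": 25}, {"dx": 0, "dy": 0, "dz": -1.2, "spin": 0, "grip": 25}, {"dx": 0, "dy": 0, "dz": -1.3, "spin": 0, "grip": 25}, {"dx": 0, "dy": 0, "dz": -1.4, "spin": 0, "grip": 25}, {"dx": 0, "dy": 0, "dz": -1.5, "spin": 0, "grip": 25}, {"dx": 0, "dy": 0, "dz": -1.5, "spin": 0, "grip": 25}]'

```text
time_s: 26.32
tcp_pos: [0.5148, -0.1624, 0.005]
eef_rot: [180.0, -0.0, -97.5]
contact_force: [-0.2, -0.8, -2.6]
gripper_width: 0.0273
```

Still free. Push gently along fixture +y against the end stop.

Request:
servo_tool --targets '[{"dx": 0, "dy": 0, "dz": -0.1, "spin": 0, "grip": 25}, {"dx": 0, "dy": 0, "dz": -0.1, "spin": 0, "grip": 25}, {"dx": 0, "dy": 0.1, "dz": -0.1, "spin": 0, "grip": 25}, {"dx": 0, "dy": 0.15, "dz": -0.1, "spin": 0, "grip": 25}, {"dx": 0, "dy": 0.2, "dz": -0.1, "spin": 0, "grip": 25}, {"dx": 0, "dy": 0.25, "dz": -0.1, "spin": 0, "grip": 25}, {"dx": 0, "dy": 0.25, "dz": -0.1, "spin": 0, "grip": 25}, {"dx": 0, "dy": 0.3, "dz": -0.1, "spin": 0, "grip": 25}, {"dx": 0, "dy": 0.3, "dz": -0.1, "spin": 0, "grip": 25}, {"dx": 0, "dy": 0.3, "dz": -0.1, "spin": 0, "grip": 25}]'

```text
time_s: 27.15
tcp_pos: [0.5145, -0.1605, 0.0043]
eef_rot: [180.0, -0.1, -97.5]
contact_force: [-0.7, -8.2, -1.1]
gripper_width: 0.0278
```

Request:
servo_tool --targets '[{"dx": 0, "dy": 0.05, "dz": 0, "spin": 0, "grip": 25}, {"dx": 0, "dy": 0.1, "dz": 0, "spin": 0, "grip": 25}, {"dx": 0, "dy": 0.15, "dz": 0, "spin": 0, "grip": 25}, {"dx": 0, "dy": 0.2, "dz": 0, "spin": 0, "grip": 25}, {"dx": 0, "dy": 0.2, "dz": 0, "spin": 0, "grip": 25}, {"dx": 0, "dy": 0.2, "dz": 0, "spin": 0, "grip": 25}, {"dx": 0, "dy": 0.2, "dz": 0, "spin": 0, "grip": 25}, {"dx": 0, "dy": 0.2, "dz": 0, "spin": 0, "grip": 25}, {"dx": 0, "dy": 0.2, "dz": 0, "spin": 0, "grip": 25}, {"dx": 0, "dy": 0.2, "dz": 0, "spin": 0, "grip": 25}]'

```text
time_s: 27.98
tcp_pos: [0.5141, -0.1603, 0.0045]
eef_rot: [179.9, -0.2, -97.5]
contact_force: [-0.1, -20.7, -2.3]
gripper_width: 0.0276
```

Contact: 20 N against the end stop. Relieve it, release and lift.

Request:
servo_tool --targets '[{"dx": 0, "dy": -0.15, "dz": -0.05, "spin": 0, "grip": 25}, {"dx": 0, "dy": -0.2, "dz": -0.1, "spin": 0, "grip": 25}, {"dx": 0, "dy": -0.2, "dz": -0.1, "spin": 0, "grip": 42}, {"dx": 0, "dy": -0.2, "dz": -0.1, "spin": 0, "grip": 42}, {"dx": 0, "dy": -0.2, "dz": -0.1, "spin": 0, "grip": 42}, {"dx": 0, "dy": -0.2, "dz": -0.1, "spin": 0, "grip": 42}, {"dx": 0, "dy": -0.2, "dz": 1, "spin": 0, "grip": 42}, {"dx": 0, "dy": -0.2, "dz": 3, "spin": 0, "grip": 42}, {"dx": 0, "dy": -0.2, "dz": 5.5, "spin": 0, "grip": 42}, {"dx": 0, "dy": -0.2, "dz": 7, "spin": 0, "grip": 20}]'

```text
time_s: 28.82
tcp_pos: [0.5158, -0.1593, 0.0764]
eef_rot: [-179.9, -0.0, -97.5]
contact_force: [1.2, -0.1, 0.6]
gripper_width: 0.0336
```

Request:
servo_tool --targets '[{"dx": -2, "dy": 1.2, "dz": 0, "spin": 0, "grip": 5}, {"dx": -4.5, "dy": 3, "dz": 0, "spin": 0, "grip": 5}, {"dx": -7, "dy": 4.6, "dz": 0, "spin": 0, "grip": 5}, {"dx": -9.5, "dy": 6, "dz": 0, "spin": 0, "grip": 5}, {"dx": -9.7, "dy": 6, "dz": -1.5, "spin": 0, "grip": 5}, {"dx": -9.7, "dy": 6, "dz": -3.5, "spin": 0, "grip": 5}, {"dx": -9.7, "dy": 6, "dz": -5, "spin": 0, "grip": 5}, {"dx": -9.7, "dy": 6, "dz": -6, "spin": 0, "grip": 5}, {"dx": -9.7, "dy": 6, "dz": -6.7, "spin": 0, "grip": 5}, {"dx": -9.7, "dy": 6, "dz": -6.8, "spin": 0, "grip": 5}]'

```text
time_s: 29.65
tcp_pos: [0.4172, -0.0993, 0.0053]
eef_rot: [179.9, -0.0, -97.5]
contact_force: [0.0, 0.3, 0.3]
gripper_width: 0.0043
```

```bash
python3 - <<'E'
from h import *
im=r.capture("side");cv2.imwrite("pics/s10.png",im)
for d in r.cut_out("tee","side"): print(round(d["p"],2),d["extent"])
q=np.array([.5084,-.1639,-.1309]);R=np.array([[np.cos(q[2]),-np.sin(q[2])],[np.sin(q[2]),np.cos(q[2])]])
for o in ((.006,.05),(.041,.05)):
  P=(np.array([[x,y] for x,y in((14,70),(14,-70),(-14,70),(-14,-70),(-74,14),(-74,-14))])/1e3+o)@R.T+q[:2]
  print(proj("side",np.c_[P,0*P[:,0]+.045]).round(0).tolist(),proj("side",np.c_[P,0*P[:,0]+.015]).round(0).tolist())
E
```

```text
0.93 [206.6, 187.2, 246.9, 211.7]
0.73 [312.8, 246.6, 364.2, 300.8]
0.61 [242.1, 115.2, 255.6, 139.9]
[[346.0, 235.0], [366.0, 289.0], [333.0, 237.0], [352.0, 292.0], [312.0, 263.0], [315.0, 274.0]] [[345.0, 243.0], [364.0, 297.0], [333.0, 245.0], [351.0, 300.0], [312.0, 271.0], [315.0, 282.0]]
[[361.0, 232.0], [383.0, 285.0], [349.0, 234.0], [369.0, 288.0], [328.0, 259.0], [332.0, 270.0]] [[360.0, 240.0], [381.0, 294.0], [348.0, 243.0], [368.0, 296.0], [328.0, 268.0], [332.0, 279.0]]
```

The tee lies where planned: the mask extents match the projected outline. Push on the stem end along fixture +x.

Request:
servo_tool --targets '[{"dx": 0.4, "dy": -0.05, "dz": 0, "spin": 0, "grip": 0}, {"dx": 0.8, "dy": -0.1, "dz": 0, "spin": 0, "grip": 0}, {"dx": 1.2, "dy": -0.16, "dz": 0, "spin": 0, "grip": 0}, {"dx": 1.6, "dy": -0.21, "dz": 0, "spin": 0, "grip": 0}, {"dx": 2.0, "dy": -0.26, "dz": 0, "spin": 0, "grip": 0}, {"dx": 2.4, "dy": -0.32, "dz": 0, "spin": 0, "grip": 0}, {"dx": 2.8, "dy": -0.37, "dz": 0, "spin": 0, "grip": 0}, {"dx": 3.2, "dy": -0.42, "dz": 0, "spin": 0, "grip": 0}, {"dx": 3.6, "dy": -0.47, "dz": 0, "spin": 0, "grip": 0}, {"dx": 3.9, "dy": -0.51, "dz": 0, "spin": 0, "grip": 0}]'

```text
time_s: 30.58
tcp_pos: [0.4575, -0.1046, 0.0061]
eef_rot: [-180.0, 0.0, -97.5]
contact_force: [-1.8, -0.8, -0.5]
gripper_width: 0.0005
```

Request:
servo_tool --targets '[{"dx": 0.1, "dy": 0, "dz": 0, "spin": 0, "grip": 0}, {"dx": 0.2, "dy": -0.03, "dz": 0, "spin": 0, "grip": 0}, {"dx": 0.3, "dy": -0.04, "dz": 0, "spin": 0, "grip": 0}, {"dx": 0.4, "dy": -0.05, "dz": 0, "spin": 0, "grip": 0}, {"dx": 0.5, "dy": -0.06, "dz": 0, "spin": 0, "grip": 0}, {"dx": 0.6, "dy": -0.08, "dz": 0, "spin": 0, "grip": 0}, {"dx": 0.7, "dy": -0.09, "dz": 0, "spin": 0, "grip": 0}, {"dx": 0.7, "dy": -0.09, "dz": 0, "spin": 0, "grip": 0}, {"dx": 0.7, "dy": -0.09, "dz": 0, "spin": 0, "grip": 0}, {"dx": 0.7, "dy": -0.09, "dz": 0, "spin": 0, "grip": 0}]'

```text
time_s: 31.42
tcp_pos: [0.4641, -0.1053, 0.0062]
eef_rot: [-180.0, 0.0, -97.5]
contact_force: [-1.1, 0.4, -0.8]
gripper_width: 0.0005
```

Request:
servo_tool --targets '[{"dx": 0.1, "dy": 0, "dz": 0, "spin": 0, "grip": 0}, {"dx": 0.2, "dy": -0.03, "dz": 0, "spin": 0, "grip": 0}, {"dx": 0.3, "dy": -0.04, "dz": 0, "spin": 0, "grip": 0}, {"dx": 0.4, "dy": -0.05, "dz": 0, "spin": 0, "grip": 0}, {"dx": 0.5, "dy": -0.06, "dz": 0, "spin": 0, "grip": 0}, {"dx": 0.6, "dy": -0.08, "dz": 0, "spin": 0, "grip": 0}, {"dx": 0.6, "dy": -0.08, "dz": 0, "spin": 0, "grip": 0}, {"dx": 0.6, "dy": -0.08, "dz": 0, "spin": 0, "grip": 0}, {"dx": 0.6, "dy": -0.08, "dz": 0, "spin": 0, "grip": 0}, {"dx": 0.6, "dy": -0.08, "dz": 0, "spin": 0, "grip": 0}]'

```text
time_s: 32.25
tcp_pos: [0.466, -0.1062, 0.0055]
eef_rot: [179.6, -0.0, -97.6]
contact_force: [-12.4, 5.5, 9.6]
gripper_width: 0.0004
```

```bash
python3 - <<'E'
from h import *
im=r.capture("side");cv2.imwrite("pics/s11.png",im)
for d in r.cut_out("tee","side"): print(round(d["p"],2),d["extent"])
E
```

```text
0.76 [243.1, 114.5, 291.2, 156.0]
0.74 [329.5, 242.3, 381.0, 295.5]
0.7 [205.1, 185.4, 246.0, 213.3]
```

Stopped at 12 N with the extents matching home, so the back is on the fence. Next a nudge along +y on the stem's side to make sure of the end stop.

Request:
servo_tool --targets '[{"dx": -0.8, "dy": 0.1, "dz": 0, "spin": 0, "grip": 0}, {"dx": -1.5, "dy": 0.2, "dz": 0.5, "spin": 0, "grip": 0}, {"dx": -1.5, "dy": 0.2, "dz": 3, "spin": 0, "grip": 0}, {"dx": -1.5, "dy": 0.2, "dz": 6, "spin": 0, "grip": 0}, {"dx": -0.5, "dy": -1, "dz": 7, "spin": 0, "grip": 0}, {"dx": 1, "dy": -3, "dz": 7, "spin": 0, "grip": 0}, {"dx": 2.5, "dy": -4, "dz": 7, "spin": 0, "grip": 0}, {"dx": 3.2, "dy": -4, "dz": 5, "spin": 0, "grip": 0}, {"dx": 3.2, "dy": -4, "dz": 2.5, "spin": 0, "grip": 0}, {"dx": 3.2, "dy": -4, "dz": 1, "spin": 0, "grip": 0}]'

```text
time_s: 33.18
tcp_pos: [0.5021, -0.1464, 0.0151]
eef_rot: [-179.9, 0.0, -97.6]
contact_force: [-1.6, 0.5, -0.3]
gripper_width: 0.0002
```

Request:
servo_tool --targets '[{"dx": 0, "dy": 0, "dz": -0.6, "spin": 0, "grip": 0}, {"dx": 0, "dy": 0, "dz": -0.9, "spin": 0, "grip": 0}, {"dx": 0, "dy": 0.1, "dz": -0.9, "spin": 0, "grip": 0}, {"dx": 0, "dy": 0.2, "dz": -0.9, "spin": 0, "grip": 0}, {"dx": 0, "dy": 0.3, "dz": -0.9, "spin": 0, "grip": 0}, {"dx": 0.1, "dy": 0.4, "dz": -0.9, "spin": 0, "grip": 0}, {"dx": 0.1, "dy": 0.5, "dz": -0.9, "spin": 0, "grip": 0}, {"dx": 0.1, "dy": 0.6, "dz": -0.9, "spin": 0, "grip": 0}, {"dx": 0.1, "dy": 0.7, "dz": -0.9, "spin": 0, "grip": 0}, {"dx": 0.1, "dy": 0.7, "dz": -0.9, "spin": 0, "grip": 0}]'

```text
time_s: 34.02
tcp_pos: [0.5029, -0.139, 0.0073]
eef_rot: [-180.0, 0.0, -97.5]
contact_force: [-0.2, 0.3, -0.0]
gripper_width: 0.0005
```

Request:
servo_tool --targets '[{"dx": 0, "dy": 0.1, "dz": 0, "spin": 0, "grip": 0}, {"dx": 0, "dy": 0.2, "dz": 0, "spin": 0, "grip": 0}, {"dx": 0, "dy": 0.3, "dz": 0, "spin": 0, "grip": 0}, {"dx": 0.1, "dy": 0.4, "dz": 0, "spin": 0, "grip": 0}, {"dx": 0.1, "dy": 0.5, "dz": 0, "spin": 0, "grip": 0}, {"dx": 0.1, "dy": 0.5, "dz": 0, "spin": 0, "grip": 0}, {"dx": 0.1, "dy": 0.5, "dz": 0, "spin": 0, "grip": 0}, {"dx": 0.1, "dy": 0.5, "dz": 0, "spin": 0, "grip": 0}, {"dx": 0.1, "dy": 0.5, "dz": 0, "spin": 0, "grip": 0}, {"dx": 0.1, "dy": 0.5, "dz": 0, "spin": 0, "grip": 0}]'

```text
time_s: 34.85
tcp_pos: [0.5022, -0.1355, 0.0071]
eef_rot: [179.8, -0.1, -97.5]
contact_force: [-3.0, -8.4, 3.2]
gripper_width: 0.0002
```

Both stops felt: 8 N here, against about 1.5 N of sliding friction. Retreat and check with the wrist camera before closing the lever.

Request:
servo_tool --targets '[{"dx": 0, "dy": -0.6, "dz": 0, "spin": 0, "grip": 0}, {"dx": 0, "dy": -1.0, "dz": 1, "spin": 0, "grip": 0}, {"dx": 0, "dy": -1.0, "dz": 4, "spin": 0, "grip": 0}, {"dx": 0, "dy": -0.5, "dz": 7.5, "spin": 0, "grip": 0}, {"dx": -1, "dy": 0, "dz": 11, "spin": 0.12, "grip": 30}, {"dx": -2, "dy": 0, "dz": 14, "spin": 0.24, "grip": 60}, {"dx": -4, "dy": 0, "dz": 17, "spin": 0.36, "grip": 60}, {"dx": -6, "dy": 0, "dz": 19, "spin": 0.48, "grip": 60}, {"dx": -8, "dy": 0, "dz": 19, "spin": 0.6, "grip": 60}, {"dx": -9, "dy": 0, "dz": 19, "spin": 0.72, "grip": 60}]'

```text
time_s: 35.68
tcp_pos: [0.413, -0.1342, 0.1996]
eef_rot: [-179.8, -0.1, -55.9]
contact_force: [-1.4, -0.0, -0.5]
gripper_width: 0.0348
```

Request:
servo_tool --targets '[{"dx": 0, "dy": 0, "dz": 0, "spin": 0.12, "grip": 60}, {"dx": 0, "dy": 0, "dz": 0, "spin": 0.24, "grip": 60}, {"dx": 0, "dy": 0, "dz": 0, "spin": 0.36, "grip": 60}, {"dx": 0, "dy": 0, "dz": 0, "spin": 0.48, "grip": 60}, {"dx": 0, "dy": 0, "dz": 0, "spin": 0.6, "grip": 60}, {"dx": 0, "dy": 0, "dz": 0, "spin": 0.72, "grip": 60}, {"dx": 0, "dy": 0, "dz": 0, "spin": 0.84, "grip": 60}, {"dx": 0, "dy": 0, "dz": 0, "spin": 0.85, "grip": 60}, {"dx": 0, "dy": 0, "dz": 0, "spin": 0.85, "grip": 60}, {"dx": 0, "dy": 0, "dz": 0, "spin": 0.85, "grip": 60}]'

```text
time_s: 36.52
tcp_pos: [0.414, -0.1342, 0.1976]
eef_rot: [-180.0, -0.0, -7.8]
contact_force: [0.2, -0.3, 0.6]
gripper_width: 0.0526
```

```bash
python3 look.py w12 tee; python3 - <<'E'
from h import *
c=dict(np.load("w12.npz"));im=cv2.imread("pics/w12.png")
q=np.array([.5084,-.1639,-.1309]);R=np.array([[np.cos(q[2]),-np.sin(q[2])],[np.sin(q[2]),np.cos(q[2])]])
P=(np.array([(14,70),(14,-70),(-14,-70),(-14,-14),(-74,-14),(-74,14),(-14,14),(-14,70)])/1e3+(.041,.05))@R.T+q[:2]
h=proj("wrist",np.c_[P,0*P[:,0]+.045],c);print(h.round(0).tolist())
b=cv2.resize(cv2.convertScaleAbs(im[:250],alpha=1.8),None,fx=1.25*1.9,fy=1.25*1.9,interpolation=cv2.INTER_CUBIC)
s=1.25*1.9;cv2.polylines(b,[np.round(h*s).astype(np.int32)],True,(0,255,0),1)
x0=int(np.clip(h[:,0].mean()*s-400,0,b.shape[1]-800));cv2.imwrite("pics/w12b.png",b[:,x0:x0+800]);print(x0,b.shape)
E
```

```text
tee 0.7 [206.0, 16.0, 358.0, 119.0] ((281.81427001953125, 66.87274169921875), (153.39620971679688, 100.5610580444336), 1.0511808395385742)
36.6167 [ 0.4139 -0.1342  0.1974] [-1.7999e+02 -2.0000e-02 -7.7000e+00] [-0.6 -0.1 -0.2]
[[204.0, 16.0], [359.0, 15.0], [359.0, 48.0], [298.0, 49.0], [300.0, 116.0], [271.0, 116.0], [268.0, 49.0], [207.0, 49.0]]
272 (594, 1520, 3)
```

View pics/w12b.png

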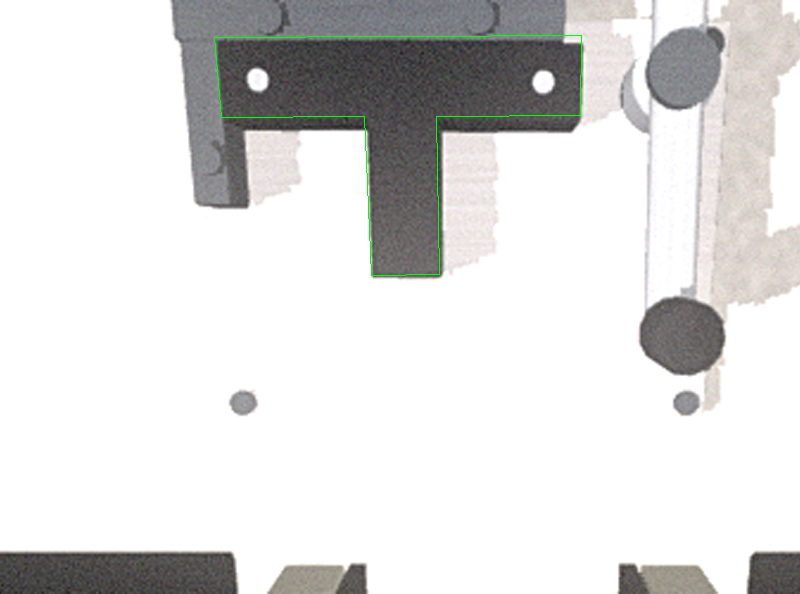

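The outline for home (green) coincides with the tee's top face, the back is on the fence and the left end on the stop. The lever is open, with its knob at (682,335). Now close the lever: grip the knob.

Request:
servo_tool --targets '[{"dx": 1, "dy": -2.5, "dz": 0, "spin": 0, "grip": 60}, {"dx": 2, "dy": -5, "dz": 0, "spin": 0, "grip": 60}, {"dx": 3.4, "dy": -7.7, "dz": 0, "spin": 0, "grip": 60}, {"dx": 3.4, "dy": -7.7, "dz": -3, "spin": 0, "grip": 60}, {"dx": 3.4, "dy": -7.7, "dz": -6, "spin": 0, "grip": 60}, {"dx": 3.4, "dy": -7.7, "dz": -9, "spin": 0, "grip": 60}, {"dx": 3.4, "dy": -7.7, "dz": -12, "spin": 0, "grip": 60}, {"dx": 3.4, "dy": -7.7, "dz": -14.2, "spin": 0, "grip": 60}, {"dx": 3.4, "dy": -7.7, "dz": -15.3, "spin": 0, "grip": 60}, {"dx": 3.4, "dy": -7.7, "dz": -15.3, "spin": 0, "grip": 60}]'

```text
time_s: 37.45
tcp_pos: [0.4457, -0.211, 0.0415]
eef_rot: [180.0, 0.3, -7.7]
contact_force: [0.0, -1.0, 0.2]
gripper_width: 0.0526
```

Request:
servo_tool --targets '[{"dx": 0, "dy": 0, "dz": 0, "spin": 0, "grip": 25}, {"dx": 0, "dy": 0, "dz": 0, "spin": 0, "grip": 25}, {"dx": 0, "dy": 0, "dz": 0, "spin": 0, "grip": 25}, {"dx": 0, "dy": 0, "dz": 0, "spin": 0, "grip": 25}, {"dx": 0, "dy": 0, "dz": 0, "spin": 0, "grip": 25}, {"dx": 0, "dy": 0, "dz": 0, "spin": 0, "grip": 25}, {"dx": 0, "dy": 0, "dz": 0, "spin": 0, "grip": 25}, {"dx": 0, "dy": 0, "dz": 0, "spin": 0, "grip": 25}, {"dx": 0, "dy": 0, "dz": 0, "spin": 0, "grip": 25}, {"dx": 0, "dy": 0, "dz": 0, "spin": 0, "grip": 25}]' --squeeze 25

```text
time_s: 38.28
tcp_pos: [0.4486, -0.2113, 0.0451]
eef_rot: [180.0, -0.1, -7.5]
contact_force: [-1.6, 1.4, 7.2]
gripper_width: 0.027
```

Request:
servo_tool --targets '[{"dx": -0.1, "dy": -1.3, "dz": 0, "spin": 0.06, "grip": 25}, {"dx": 0, "dy": -2.6, "dz": 0, "spin": 0.12, "grip": 25}, {"dx": 0.3, "dy": -3.9, "dz": 0, "spin": 0.18, "grip": 25}, {"dx": 0.8, "dy": -5.2, "dz": 0, "spin": 0.24, "grip": 25}, {"dx": 1.4, "dy": -6.3, "dz": 0, "spin": 0.3, "grip": 25}, {"dx": 2.2, "dy": -7.4, "dz": 0, "spin": 0.36, "grip": 25}, {"dx": 3.1, "dy": -8.4, "dz": 0, "spin": 0.42, "grip": 25}, {"dx": 4.2, "dy": -9.2, "dz": 0, "spin": 0.48, "grip": 25}, {"dx": 5.3, "dy": -9.8, "dz": 0, "spin": 0.54, "grip": 25}, {"dx": 6.6, "dy": -10.3, "dz": 0, "spin": 0.6, "grip": 25}]'

```text
time_s: 39.12
tcp_pos: [0.5121, -0.3142, 0.0448]
eef_rot: [-179.9, 0.1, 27.0]
contact_force: [-7.4, 7.9, 11.4]
gripper_width: 0.0271
```

Request:
servo_tool --targets '[{"dx": 0.5, "dy": -0.15, "dz": 0, "spin": 0, "grip": 25}, {"dx": 1.0, "dy": -0.3, "dz": 0, "spin": 0, "grip": 25}, {"dx": 1.4, "dy": -0.35, "dz": 0, "spin": 0, "grip": 25}, {"dx": 1.6, "dy": -0.4, "dz": 0, "spin": 0, "grip": 25}, {"dx": 1.7, "dy": -0.4, "dz": 0, "spin": 0, "grip": 25}, {"dx": 1.8, "dy": -0.4, "dz": 0, "spin": 0, "grip": 25}, {"dx": 1.8, "dy": -0.4, "dz": 0, "spin": 0, "grip": 25}, {"dx": 1.8, "dy": -0.4, "dz": 0, "spin": 0, "grip": 25}, {"dx": 1.8, "dy": -0.4, "dz": 0, "spin": 0, "grip": 25}, {"dx": 1.8, "dy": -0.4, "dz": 0, "spin": 0, "grip": 25}]'

```text
time_s: 39.95
tcp_pos: [0.5257, -0.3173, 0.0447]
eef_rot: [-179.6, 0.5, 26.8]
contact_force: [-17.8, 6.0, 19.6]
gripper_width: 0.0273
```

At the closed stop: 18 N, 4 mm short of the command. Relieve, release, lift and move clear.

Request:
servo_tool --targets '[{"dx": 0.1, "dy": 0, "dz": 0, "spin": 0, "grip": 25}, {"dx": 0.1, "dy": 0, "dz": 0, "spin": 0, "grip": 25}, {"dx": -0.3, "dy": 0, "dz": 0, "spin": 0, "grip": 60}, {"dx": -0.3, "dy": 0, "dz": 0, "spin": 0, "grip": 60}, {"dx": -0.3, "dy": 0, "dz": 0, "spin": 0, "grip": 60}, {"dx": -0.3, "dy": 0, "dz": 0, "spin": 0, "grip": 60}, {"dx": -0.3, "dy": 0, "dz": 0, "spin": 0, "grip": 60}, {"dx": -0.3, "dy": 0, "dz": 2, "spin": 0, "grip": 60}, {"dx": -0.3, "dy": 0, "dz": 5, "spin": 0, "grip": 60}, {"dx": -0.3, "dy": 0, "dz": 8, "spin": 0, "grip": 60}]'

```text
time_s: 40.78
tcp_pos: [0.5284, -0.318, 0.124]
eef_rot: [-179.9, 0.1, 26.8]
contact_force: [0.6, -0.2, 0.6]
gripper_width: 0.0525
```

Request:
servo_tool --targets '[{"dx": -1, "dy": 2, "dz": 3, "spin": -0.1, "grip": 60}, {"dx": -2, "dy": 4, "dz": 5, "spin": -0.2, "grip": 60}, {"dx": -4, "dy": 7, "dz": 7, "spin": -0.3, "grip": 60}, {"dx": -6, "dy": 10, "dz": 7, "spin": -0.4, "grip": 60}, {"dx": -8, "dy": 13, "dz": 7, "spin": -0.5, "grip": 60}, {"dx": -10, "dy": 15, "dz": 7, "spin": -0.6, "grip": 60}, {"dx": -10, "dy": 15, "dz": 7, "spin": -0.6, "grip": 60}, {"dx": -10, "dy": 15, "dz": 7, "spin": -0.6, "grip": 60}, {"dx": -10, "dy": 15, "dz": 7, "spin": -0.6, "grip": 60}, {"dx": -10, "dy": 15, "dz": 7, "spin": -0.6, "grip": 60}]'

```text
time_s: 41.62
tcp_pos: [0.4296, -0.1685, 0.1941]
eef_rot: [180.0, -0.0, -7.5]
contact_force: [0.2, -0.7, 0.2]
gripper_width: 0.0526
```

```bash
python3 look.py w13 tee lever; python3 - <<'E'
from h import *
from scipy.optimize import minimize
c=dict(np.load("w13.npz"));im=cv2.imread("pics/w13.png");g=im.max(2)
q=np.array([.5084,-.1639,-.1309]);R=np.array([[np.cos(q[2]),-np.sin(q[2])],[np.sin(q[2]),np.cos(q[2])]])
W=lambda L:np.array(L)/1e3@R.T+q[:2]
P=W([(55,120),(55,-20),(27,-20),(27,36),(-33,36),(-33,64),(27,64),(27,120)])
h=proj("wrist",np.c_[P,0*P[:,0]+.045],c);print("home outline",h.round(0).tolist())
# knob fit by silhouette over lever angle
a=np.linspace(0,2*np.pi,40);piv=W([(41,-55)])[0]
k=proj("wrist",np.r_[piv-.095*R[:,1],.091],c)[0];print("closed knob top px",k.round(1))
u,v=k.astype(int);lo=max(v-45,0)
m=np.zeros(g.shape,np.uint8);m[lo:v+45,u-50:u+50]=g[lo:v+45,u-50:u+50]<70
n,l,st,ce=cv2.connectedComponentsWithStats(m);kk=l[v,u];print(kk,st[kk]);m=(l==kk).astype(np.uint8)
def cost(t):
    d=-np.cos(t)*R[:,1]-np.sin(t)*R[:,0];p=piv+.095*d
    Q=np.concatenate([np.c_[p[0]+.014*np.cos(a),p[1]+.014*np.sin(a),0*a+z] for z in (.057,.091)])
    o=np.zeros(g.shape,np.uint8);cv2.fillPoly(o,[np.round(cv2.convexHull(proj("wrist",Q,c).astype(np.float32))*16).astype(np.int32)],1,shift=4)
    return int((o^m).sum())
print([(round(t,2),cost(t)) for t in np.arange(-.1,.26,.03)])
# dark-tee / home IoU on the stem (unoccluded)
S=W([(25,36),(-33,36),(-33,64),(25,64)]);hs=proj("wrist",np.c_[S,0*S[:,0]+.045],c);o=np.zeros(g.shape,np.uint8);cv2.fillPoly(o,[np.round(hs).astype(np.int32)],1);print("stem px dark share",(g[o>0]<90).mean(),hs.round(0).tolist())
E
```

```text
tee 0.92 [172.0, 38.0, 326.0, 141.0] ((248.0, 88.5), (99.0, 152.0), 90.0)
lever 0.69 [286.0, 29.0, 507.0, 71.0] ((395.8170166015625, 54.795166015625), (39.23044204711914, 219.5469207763672), 86.86975860595703)
41.7667 [ 0.4292 -0.1687  0.1937] [ 1.7999e+02  6.0000e-02 -7.5800e+00] [-0.   0.7 -0.6]
home outline [[171.0, 38.0], [325.0, 38.0], [325.0, 71.0], [264.0, 71.0], [267.0, 137.0], [239.0, 137.0], [234.0, 71.0], [174.0, 71.0]]
closed knob top px [489.7  45.9]
1 [ 458   30   48   41 1428]
[(np.float64(-0.1), 1472), (np.float64(-0.07), 1107), (np.float64(-0.04), 768), (np.float64(-0.01), 436), (np.float64(0.02), 254), (np.float64(0.05), 439), (np.float64(0.08), 772), (np.float64(0.11), 1103), (np.float64(0.14), 1451), (np.float64(0.17), 1751), (np.float64(0.2), 2030), (np.float64(0.23), 2299)]
stem px dark share 0.9835981547924142 [[265.0, 73.0], [267.0, 137.0], [239.0, 137.0], [235.0, 73.0]]
```

```bash
python3 -c "
from plant import r
print(r.close_job())"
```

```text
the job is handed in; nothing more can be done
None
```

The job is done and handed in at about 42 s of the 70 s allowed; `close_job()` gives no verdict, so the result below rests on my own checks.

I opened the lever fully and took the middle-sized tee from the rack by one arm of its bar. I laid it on the bed, pressed it against the end stop and pushed it by the stem end to the fence. After one more nudge to the end stop, I closed the lever to its stop.

**Last checks (wrist camera, fingers clear of everything):**
- **Tee:** its outline matches the projected home outline to about 1 px, roughly 1 mm. I felt contact at the fence (12 N) and at the end stop (20 N, then 8 N).
- **Lever:** fitted at about 0.02 rad from closed, against a limit of 0.08 rad. The last push met a hard stop at 18 N.
- **Jar, bin and screwdriver:** I never went near them, but I did not measure them again at the end.

**What went wrong or disagreed:**
- **First knob grips:** the first three closings missed the knob. The real fingertips sit about 25 mm above the reported TCP, so I worked lower from then on.
- **Closed-stop reading:** the TCP at the closed stop was about 4 mm (0.04 rad) short of the predicted knob position. The force reading and the image fit both say the lever is at its stop.

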